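# Make up the ceiling-light kit and the wall-spotlight kit

### The job

Make up two lamp-repair kits in the green lift-out trays: for the ceiling light, stand the bulb-changer head mouth down in the open bay of the smaller two-bay tray and set the pear-shaped globe cap down in that tray's round cup; for the wall spotlight, lay the screwdriver along the long bay of the larger three-bay tray, stand the ceramic fuse upright on its wide end in the small open bay, and set the flat-faced spot globe cap down in its cup. Set the globes and the fuse down without dropping them, let go of everything, and leave the tape roll and the can where they are.

Things in the scene. Friction and masses are not known exactly. Their poses are not given: they have to be found in the camera images.
- pear_globe_mid (a point): Pear-shaped frosted globe, 60 mm wide, 106 tall, 50 g. Point: on its axis at the widest height, 75 above the end of its 22 mm cap, 31 below the top; z up. It stands cap down in a hole of a fixed beech rack (100 x 250, top 56 above the bench, 2 holes 130 apart, either globe in either), resting where it is 38 wide, 31 below the point. Sits the same way in a tray cup.
- spot_globe_mid (a point): Mushroom-shaped frosted spot globe with a flat top face, 50 mm wide, 82 tall, 45 g. Point: on its axis in the middle of its widest belt (10 high), 66 above the end of its 22 mm cap, 16 below the top; z up. It stands cap down in the other rack hole, resting where it is 38 wide, 22 below the point. Sits the same way in a tray cup.
- changer_socket (a point): Bulb-changer head standing mouth down on the bench, 110 g: a basket of six sprung steel fingers with rubber tips, 66 mm wide and 59 high, and on top of it a grey pole socket, 32 diameter, 59 to 98 above the foot. Point: on the axis at the middle of the socket, where it is gripped (firmly, for the basket swings below), 80 above the foot; z up.
- fuse_mid (a point): White ceramic bottle fuse standing on its wide end, 45 g: 26 mm diameter from 4 to 38 above the foot, then a narrower nose with a brass contact, 52 tall in all. Point: on the axis half-way up, 26 above the foot; z up.
- screwdriver_handle (a point): Screwdriver lying on the bench, 165 mm long, 75 g: black hexagonal handle 24 across flats, 78 long; stainless blade 6.4 thick. Point: middle of the handle, 12 above what it lies on. x runs along the tool to the blade tip, 126 from the point; the butt is 39 behind it; the balance point is 10 to 20 ahead of it.
- ceiling_tray: Smaller green tray, 105 (x) x 210 (y) mm, fixed. Origin: centre of its underside, on the bench; z up. Floor 4 thick, walls 4 thick, 25 high; divider 20 high at y 0. Open bay, 97 x 99 inside, centred at x 0, y -51.5. In the other bay a round cup, 45 outside, 38 inside diameter, rim 52 above the bench, centred at x 0, y +51.5.
- wall_tray: Larger green tray, 180 (x) x 210 (y) mm, fixed. Origin: centre of its underside, on the bench; z up. Floor 4 thick, walls 25 high, dividers 20. Long bay, 80 (x) x 202 (y) inside, centred at x -46, y 0. Small open bay, 88 x 99, centred at x +42, y -51.5. Third bay: a round cup, 45 outside, 38 inside, rim 52 above the bench, centred at x +42, y +51.5.
- tape: Roll of black insulating tape lying flat, 72 mm diameter, 19 high, loose; to be left alone. Origin: centre of its underside.
- can: Can of contact cleaner, 58 mm diameter, 140 high, standing loose; to be left alone. Origin: centre of its underside.
There are look-alikes about, which are no part of the job. Leave any yellow look-alike of the part that bears pear_globe_mid alone.

How it is judged:
By the outcome, as a careful person would: the job done as asked, in the order asked, and still so for the second after the job is handed in, with the robot touching nothing.
It also fails if it takes over 134 s, if anything falls off the work surface, if the arm or the gripper's body presses on something with over 40 N, if the wrist force passes 120 N, or if a joint passes its speed limit or range.

### The arm

A 7-joint arm with a two-finger parallel gripper is mounted at the origin on the work surface. World frame = base frame: x ahead of the robot, y to its left, z up, the work surface at z = 0. Lengths are in mm, angles in rad, forces in N, time in s.
With the tool pointing down it reaches from about 400 to 875 mm from the base axis. Payload 4.4 kg.
Tool frame: the origin (TCP) lies at the very end of the fingers, on their centre line; the grasp point (between the pads) lies 19 mm behind it; z points along the fingers, y is the direction in which the jaws open and shut (so a half turn about z gives the same grasp; the last joint's range is limited). The gripper opens to 85 mm and grips with 20 to 120 N. Pads are 22 mm wide; open, the fingers measure 114 mm over their backs; the gripper's body (76 mm by 85 mm) begins 54 mm behind the grasp point. The pads swing forward as they close: fully open they stand 13 mm farther back than shut.
Start: joints at [-1.225, 0.628, 0.038, 1.517, -0.027, 0.996, -0.02], TCP at [260.147, 595.686, 231.313] pointing down, gripper open.
Joint ranges: [-3.06, 3.06], [-0.37, 2.12], [-1.25, 1.32], [0.18, 2.47], [-1.1, 4.24], [0.23, 1.98], [-2.94, 2.94]. Speed limits (rad/s): [2.57, 2.57, 3.14, 3.14, 3.14, 3.14, 3.14].

### API

Orientations are given as [roll, pitch, yaw] about the fixed x, y, z axes, in that order (R = Rz(yaw) Ry(pitch) Rx(roll)).
In Python, from cell import ctrl gives the robot as it stands. The module is installed in compiled form; this text tells all that it offers.
- The arm moves only by the shell command python3 -m jog 'ROWS'. ROWS is text: rows parted by semicolons, each of 7 numbers parted by spaces: the shift along the tool's x, y, z in mm, then the turn, a rotation vector about the tool's x, y, z in degrees, then the opening, from -1 (shut) to 1 (fully open). In form: x y z wx wy wz claw; .... A call has 1 to 8 rows; each row is the pose to reach, as a shift and turn from the pose commanded when the call began, along the tool's axes at that moment; what a row does not reach only later rows make up. A row lasts 1/8 s, in which the tool goes at most 62.5 mm and 10.7 degrees, less where a joint would pass 70% of its speed; a pose out of reach is approached as far as the arm can. A call with a gripper value outside its range is refused whole. The fingers move at their own pace and stop on an object; the grip force is fixed at half the most. Time passes only in rows, so rows that repeat a pose let the fingers close. It gives the time, the measured TCP pose, the force and the opening at its end, in the units of the state.
- ctrl.read_state(): the state, without advancing time (a new reading comes with each control period).
- ctrl.get_image(name): name is "scene" or "top"; returns a dict with "image" (480x640x3 uint8, red, green, blue), "z_map" (480x640 float32, mm along the optical axis (not along the pixel's ray), 0 where there is no reading), "vertical_fov" (degrees; the focal length in pixels is half the picture's height over the tangent of half this angle, whatever the lens; pixels are square), "cx", "cy" (the principal point, pixels), "k1" (the pictures are not rectified: a ray, as slopes to the right and down, at radius r is drawn at 1 + k1 r^2 times it, then the intrinsics apply), "extrinsics" (4x4, takes a point from world to camera coordinates). Camera axes: x right, y down, z forward; pixel columns grow to the right and rows downward; lengths in mm; the calibration is good to about 2 mm. A picture is of the moment at which its call begins.
- ctrl.finish_job(): hands the job in, once; it reports no verdict.
The state is a dict: "clock": time; "qpos": joint angles; "qd": joint speeds; "tau": joint torques, N m; "eef_pos": TCP position; "tool_rot": TCP orientation; "force": force on the tool from outside, world axes, zero at the start; "torque": the same for the moment, N m; "width": finger opening in mm.
Only numpy, scipy, OpenCV 4.12 (cv2) and the standard library are available. Lean on these libraries where they do the work, as an engineer would, in place of code of your own. Each camera call takes 0.05 s, during which the arm holds its last target.

## Working session

There is one attempt and no reset: what is moved stays moved. The work goes in short steps, Python scripts to look and compute and a shell command to move; the robot and the scene stay as the last step left them, time stands still between calls to the robot, and variables do not carry over. Pictures are saved under pics/ and viewed, and the job is handed in when it is done.

```bash
mkdir -p pics
cat > h.py <<'E'
import numpy as np, cv2
from cell import ctrl
def grab(n):
    d=ctrl.get_image(n); 
    f=240/np.tan(np.radians(d["vertical_fov"])/2); d["f"]=f
    return d
def cloud(d):
    # world xyz per pixel
    f=d["f"];K=np.array([[f,0,d["cx"]],[0,f,d["cy"]],[0,0,1]])
    v,u=np.mgrid[0:480,0:640]
    p=np.stack([u.ravel(),v.ravel()],1).astype(np.float64)[:,None]
    n=cv2.undistortPoints(p,K,np.array([d["k1"],0,0,0,0.]),None,None,None) if False else cv2.undistortPointsIter(p,K,np.array([d["k1"],0,0,0,0.]),np.eye(3),np.eye(3),(3,30,1e-9))
    n=n[:,0]; z=d["z_map"].ravel().astype(float)
    c=np.c_[n*z[:,None],z,np.ones_like(z)]
    w=(np.linalg.inv(d["extrinsics"])@c.T).T[:,:3]
    w[z==0]=np.nan
    return w.reshape(480,640,3)
E
python3 - <<'E'
from h import *
for n in("top","scene"):
    d=grab(n); cv2.imwrite(f"pics/{n}0.png",d["image"][...,::-1]); w=cloud(d); np.save(f"{n}0.npy",w); np.save(f"{n}0i.npy",d["image"])
    print(n,d["f"],d["cx"],d["cy"],d["k1"],d["extrinsics"])
print({k:(np.round(v,3).tolist() if not isinstance(v,float) else v) for k,v in ctrl.read_state().items()})
E
```

```text
top 496.8956677524997 317.61547215341 231.9409455251138 -0.09545002479479953 [[-2.36784437e-02 -9.99590964e-01  1.60385478e-02  3.72351684e+00]
 [-9.90049981e-01  2.12204501e-02 -1.39106892e-01  6.62054786e+02]
 [ 1.38709647e-01 -1.91727986e-02 -9.90147483e-01  9.86362950e+02]
 [ 0.00000000e+00  0.00000000e+00  0.00000000e+00  1.00000000e+00]]
scene 458.72002313793513 319.52153576189403 239.1543756689324 -0.004844546319986339 [[ 8.19130656e-01  5.73488463e-01 -1.16598502e-02 -5.23794688e+02]
 [ 4.48868984e-01 -6.53523841e-01 -6.09445014e-01 -2.39012491e+02]
 [-3.57129674e-01  4.93981348e-01 -7.92742596e-01  1.14210040e+03]
 [ 0.00000000e+00  0.00000000e+00  0.00000000e+00  1.00000000e+00]]
{'clock': 0.1, 'qpos': [-1.225, 0.629, 0.038, 1.518, -0.027, 0.996, -0.02], 'qd': [-0.0, -0.003, 0.001, -0.004, -0.001, -0.004, 0.002], 'tau': [0.002, -56.453, 1.23, -19.397, 0.011, 0.006, 0.0], 'eef_pos': [259.912, 595.169, 230.499], 'tool_rot': [-3.14, -0.0, 2.73], 'force': [0.056, 0.561, -0.713], 'torque': [-0.004, -0.038, -0.035], 'width': 85.35304635961714}
```

View pics/top0.png

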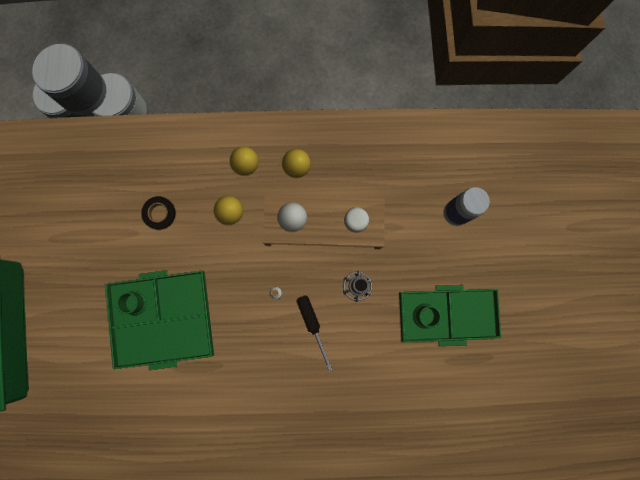

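View pics/scene0.png

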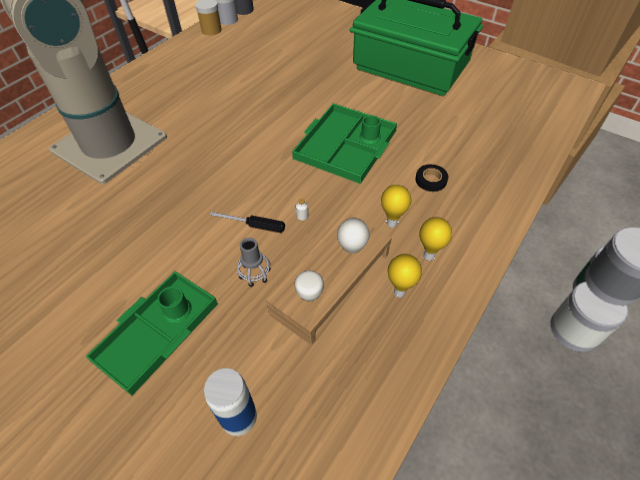

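The top view shows the wall tray around (160,318) with its cup at (130,300), and the ceiling tray around (450,315) with its cup at (427,316). The white pear is at (292,217), the spot at (357,219), the changer at (358,287), the fuse at (276,293) and the screwdriver at (304,300)–(330,368). Three yellow look-alikes sit at (228,210), (244,161) and (296,163). Next I'll measure positions.

```bash
cat > m.py <<'E'
from h import *
C={n:(np.load(n+"0.npy"),cv2.cvtColor(np.load(n+"0i.npy"),cv2.COLOR_RGB2HSV)) for n in("top","scene")}
def circ(P):
    A=np.c_[2*P,np.ones(len(P))];s=np.linalg.lstsq(A,(P**2).sum(1),rcond=None)[0]
    return s[:2],np.sqrt(s[2]+s[0]**2+s[1]**2)
w=C["top"][0]
print("bench z top",np.nanmedian(w[400:470,100:600,2]), "scene",np.nanmedian(C["scene"][0][60:100,140:300,2]))
for name,(u,v) in dict(pear=(292,217),spot=(357,219),chg=(360,286),fuse=(276,293),can=(474,202),y1=(228,210),y2=(244,161),y3=(296,163),tape=(158,212)).items():
    print(name,w[v,u].round(1))
# trays
from scipy import ndimage
for n,(w,h) in C.items():
  g=(h[...,0]>50)&(h[...,0]<80)&(h[...,1]>120)&np.isfinite(w[...,2])
  P=w[g]
  for nm,lo,hi in(("wall",150,430),("ceil",-420,-100)):
    Q=P[(P[:,1]>lo)&(P[:,1]<hi)&(P[:,0]<700)&(P[:,0]>300)]
    rim=Q[(Q[:,2]>21)&(Q[:,2]<30)]
    r=cv2.minAreaRect(rim[:,:2].astype(np.float32))
    top=Q[(Q[:,2]>46)&(Q[:,2]<58)]
    c,rr=circ(top[:,:2]) if len(top)>5 else (None,None)
    print(n,nm,len(Q),"rim",len(rim),r,"floor z",np.median(Q[Q[:,2]<12][:,2]) if (Q[:,2]<12).any() else None,"cup",len(top),c,rr,top[:,2].max() if len(top) else None)
E
python3 m.py
```

```text
bench z top -0.20824830489914348 scene -1.1265774627230485
pear [682.1  39.1 118.5]
spot [679.9 -89.6  92.1]
chg [546.7 -90.8  92.7]
fuse [537.6  76.2  56. ]
can [ 701.3 -314.   137.3]
y1 [701.8 166.1 101.9]
y2 [799.8 133.7 106.8]
y3 [794.6  29.9 102.5]
tape [720.7 338.2  -3.1]
top wall 8585 rim 922 ((488.0588684082031, 327.33978271484375), (200.72967529296875, 210.276123046875), 6.12554931640625) floor z 3.515630142262239 cup 136 [524.06954742 382.98696305] 20.679005424850544 57.525267928059975
top ceil 4856 rim 775 ((482.9900207519531, -287.66363525390625), (125.48086547851562, 209.11526489257812), 0.6425092816352844) floor z 4.07191652763629 cup 119 [ 482.14546809 -235.34247785] 20.808852629916668 56.710148831537026
scene wall 4827 rim 625 ((488.65496826171875, 325.5520935058594), (200.55978393554688, 214.2077178955078), 6.850662708282471) floor z 3.498419033628693 cup 103 [524.38800294 381.08220385] 20.52699015280469 53.985766431397565
scene ceil 7270 rim 1324 ((483.5245666503906, -289.2264404296875), (126.77606964111328, 208.93666076660156), 0.6660306453704834) floor z 3.737799991141742 cup 185 [ 483.59219622 -238.21303227] 20.59405204529539 53.940781941224486
```

```bash
cat > m2.py <<'E'
from m import *
from scipy.optimize import least_squares
print('----')
for n,(w,h) in C.items():
  X=w.reshape(-1,3); H=h.reshape(-1,3)
  def near(c,r,z0,z1,m=None):
    k=(np.hypot(X[:,0]-c[0],X[:,1]-c[1])<r)&(X[:,2]>z0)&(X[:,2]<z1)
    if m is not None:k&=m
    return X[k]
  P=near((680,38),45,88,125)
  s=least_squares(lambda p:np.linalg.norm(P-p[:3],axis=1)-p[3],[680,38,87,30],loss="soft_l1").x
  print(n,"pear",len(P),s.round(1))
  s2=least_squares(lambda p:np.linalg.norm(P-p[:3],axis=1)-30.5,[680,38,87],loss="soft_l1").x;print(s2.round(1))
  Q=near((678,-90),40,70,84); s=least_squares(lambda p:np.hypot(Q[:,0]-p[0],Q[:,1]-p[1])-25,[678,-90],loss="soft_l1").x
  T=near((678,-90),40,88,100); print("spot belt",len(Q),s.round(1),"top",len(T),cv2.minEnclosingCircle(T[:,:2].astype(np.float32)),T.mean(0).round(1))
  Q=near((545,-90),45,64,94); s=least_squares(lambda p:np.hypot(Q[:,0]-p[0],Q[:,1]-p[1])-16,[545,-90],loss="soft_l1").x
  T=near((545,-90),30,93,103);print("chg side",len(Q),s.round(1),"top",len(T),cv2.minEnclosingCircle(T[:,:2].astype(np.float32)) if len(T) else 0,T[:,2].max() if len(T) else 0)
  F=near((538,75),45,63-57,40);s=least_squares(lambda p:np.hypot(F[:,0]-p[0],F[:,1]-p[1])-13,[536,76],loss="soft_l1").x
  T=near((538,75),30,46,58);print("fuse",len(F),s.round(1),"nose",T.mean(0).round(1) if len(T) else 0)
  S=near((470,10),130,8,30,(H[:,2]<60)&(X[:,0]>380)); 
  S=S[(np.abs(S[:,1]-20)<50)]
  r=cv2.minAreaRect(S[:,:2].astype(np.float32)); print("handle",len(S),r,S[:,2].max(),S.mean(0).round(1))
E
python3 m2.py|sed -n '/----/,$p'
python3 - <<'E'
import cv2
i=cv2.imread('pics/top0.png')[260:390,260:390];cv2.imwrite('pics/c1.png',cv2.resize(i,None,fx=4.5,fy=4.5))
E
```

```text
----
top pear 679 [688.9  40.8  89.2  29.1]
[689.2  40.9  87.3]
spot belt 31 [682.4 -89. ] top 401 ((681.4395141601562, -88.5877685546875), 23.971609115600586) [681.3 -88.7  91.8]
chg side 113 [537.4 -91.9] top 139 ((549.76513671875, -91.28909301757812), 15.764625549316406) 101.6877473281586
fuse 50 [539.1  79.7] nose [538.9  80.   51.2]
handle 463 ((491.69757080078125, 12.180503845214844), (80.92317199707031, 26.058115005493164), 20.61882972717285) 29.64681134988018 [492.4  12.3  21.4]
scene pear 732 [688.2  39.1  88.5  29.2]
[687.8  39.8  87. ]
spot belt 121 [681.  -90.4] top 462 ((681.9830932617188, -91.63207244873047), 23.334697723388672) [682.8 -92.4  91.4]
chg side 267 [549.1 -92.9] top 136 ((549.4195556640625, -92.93035888671875), 16.685815811157227) 100.17951824345755
fuse 139 [538.5  78.4] nose [540.5  76.5  49.8]
handle 402 ((493.40240478515625, 7.6266632080078125), (82.70840454101562, 22.684598922729492), 19.00075340270996) 27.387730234260744 [497.3   7.2  19.8]
```

View pics/c1.png

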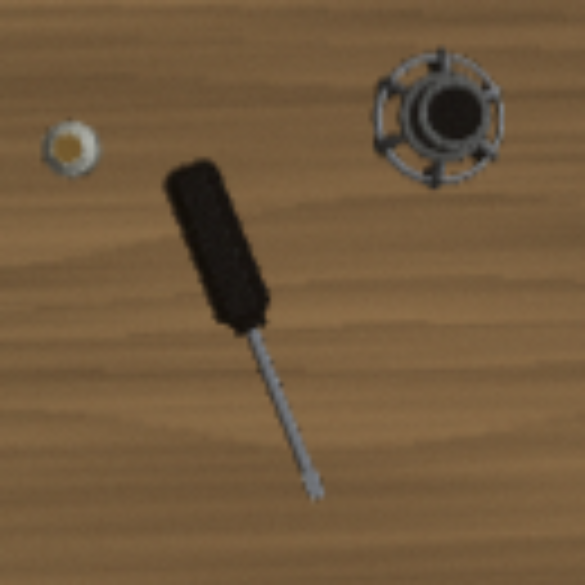

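```bash
cat > to.py <<'E'
import sys
from h import *
from scipy.spatial.transform import Rotation as R
# usage: to.py x y z yawdeg -> shift and turn in tool axes
a=[float(v) for v in sys.argv[1:5]]
s=ctrl.read_state();Rc=R.from_euler('xyz',s["tool_rot"]);Rt=R.from_euler('xyz',[180,0,a[3]],degrees=True)
print("t",round(s["clock"],2),"now",np.round(s["eef_pos"],1),np.degrees(s["tool_rot"]).round(1),"w",round(s["width"],1),"F",np.round(s["force"],1))
print("shift",Rc.inv().apply(np.array(a[:3])-s["eef_pos"]).round(1),"turn",(Rc.inv()*Rt).as_rotvec(degrees=True).round(1))
E
python3 to.py 549.5 -92 230 90
python3 - <<'E'
from m import *
w,h=C["top"];i=np.load("top0i.npy")
# screwdriver axis points: tip pixel and butt on bench via plane z
import numpy as np
for p in((330,369),(304,296),(302,298),(314,330)): print(p,w[p[1]-2:p[1]+3,p[0]-2:p[0]+3].reshape(-1,3)[:,:].mean(0).round(1))
w,h=C["scene"]
print(w[213:216,211:214].mean((0,1)).round(1), w[222:226,280:284].mean((0,1)).round(1))
E
```

```text
t 0.1 now [259.9 595.2 230.5] [-179.9   -0.   156.4] w 85.4 F [ 0.1  0.6 -0.7]
shift [-540.4 -513.8    1.4] turn [-0.1  0.1 66.4]
bench z top -0.20824830489914348 scene -1.1265774627230485
pear [682.1  39.1 118.5]
spot [679.9 -89.6  92.1]
chg [546.7 -90.8  92.7]
fuse [537.6  76.2  56. ]
can [ 701.3 -314.   137.3]
y1 [701.8 166.1 101.9]
y2 [799.8 133.7 106.8]
y3 [794.6  29.9 102.5]
tape [720.7 338.2  -3.1]
top wall 8585 rim 922 ((488.0588684082031, 327.33978271484375), (200.72967529296875, 210.276123046875), 6.12554931640625) floor z 3.515630142262239 cup 136 [524.06954742 382.98696305] 20.679005424850544 57.525267928059975
top ceil 4856 rim 775 ((482.9900207519531, -287.66363525390625), (125.48086547851562, 209.11526489257812), 0.6425092816352844) floor z 4.07191652763629 cup 119 [ 482.14546809 -235.34247785] 20.808852629916668 56.710148831537026
scene wall 4827 rim 625 ((488.65496826171875, 325.5520935058594), (200.55978393554688, 214.2077178955078), 6.850662708282471) floor z 3.498419033628693 cup 103 [524.38800294 381.08220385] 20.52699015280469 53.985766431397565
scene ceil 7270 rim 1324 ((483.5245666503906, -289.2264404296875), (126.77606964111328, 208.93666076660156), 0.6660306453704834) floor z 3.737799991141742 cup 185 [ 483.59219622 -238.21303227] 20.59405204529539 53.940781941224486
(330, 369) [377.2 -31.1   6.4]
(304, 296) [nan nan nan]
(302, 298) [526.6  24.3  21.8]
(314, 330) [459.9   0.7  21.7]
[380.8 -31.8  10.7] [526.5  24.7  22.2]
```

```bash
python3 -m jog '-45 -43 0 0 0 6 1; -90 -86 0 0 0 12 1; -135 -128 0 0 0 18 1; -180 -171 0 0 0 24 1; -225 -214 0 0 0 30 1; -270 -257 0 0 0 36 1; -315 -300 0 0 0 42 1; -360 -342 0 0 0 48 1'; python3 to.py 549.5 -92 200 90
```

```text
clock: 1.1
eef_pos: [453.5, 136.3, 231.3]
tool_rot: [3.142, -0.0, 1.889]
force: [0.3, 0.8, 1.3]
width: 85.2
t 1.1 now [453.5 136.3 231.3] [180.   -0.  108.2] w 85.2 F [0.3 0.8 1.3]
shift [-246.9   19.8   31.3] turn [ 0.  -0.  18.2]
```

```bash
python3 -m jog '-62 5 8 0 0 9 1; -124 10 16 0 0 18.2 1; -186 15 24 0 0 18.2 1; -247 20 31 0 0 18.2 1; -247 20 31 0 0 18.2 1; -247 20 31 0 0 18.2 1'; python3 to.py 549.5 -92 61 90
```

```text
clock: 1.85
eef_pos: [549.5, -89.3, 199.7]
tool_rot: [-3.14, -0.001, 1.574]
force: [0.5, 0.6, 0.8]
width: 85.6
t 1.85 now [549.5 -89.3 199.7] [-1.799e+02 -1.000e-01  9.020e+01] w 85.6 F [0.5 0.6 0.8]
shift [ -2.8   0.2 138.7] turn [-0.1 -0.1  0.2]
```

```bash
python3 -m jog '-3 0 50 0 0 0 1; -3 0 100 0 0 0 1; -3 0 130 0 0 0 1; -3 0 139 0 0 0 1; -3 0 139 0 0 0 1; -3 0 139 0 0 0 1'
python3 - <<'E'
from h import *
d=grab("scene");cv2.imwrite("pics/a1.png",cv2.resize(d["image"][150:350,170:370,::-1],None,fx=3,fy=3))
E
python3 to.py 549.5 -92 61 90
```

```text
clock: 2.6
eef_pos: [551.2, -92.5, 62.7]
tool_rot: [3.139, 0.0, 1.575]
force: [0.4, 0.1, 0.2]
width: 85.7
t 2.65 now [551.2 -92.7  62.7] [179.9   0.   90.2] w 85.3 F [0.5 0.2 0.1]
shift [ 0.7 -1.7  1.7] turn [0.1 0.  0.2]
```

View pics/a1.png

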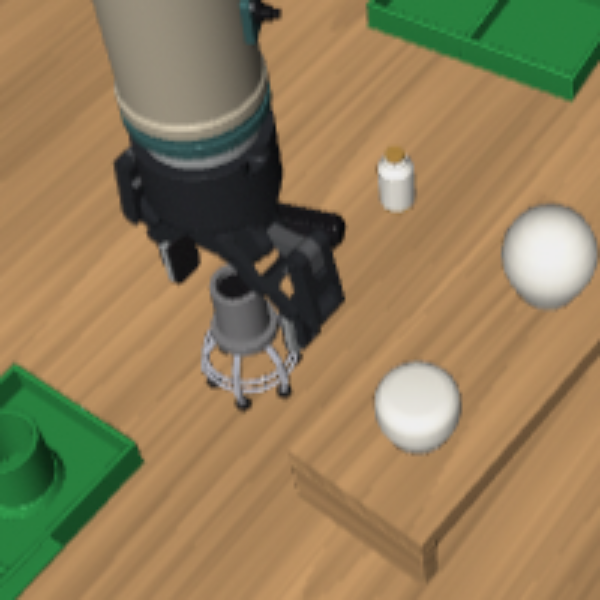

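The fingers straddle the socket, centred at about (240,300) in the crop. Closing.

```bash
python3 -m jog '0 -1.5 1 0 0 0 0.3; 0 -1.5 1 0 0 0 -1; 0 -1.5 1 0 0 0 -1; 0 -1.5 1 0 0 0 -1; 0 -1.5 1 0 0 0 -1; 0 -1.5 1 0 0 0 -1; 0 -1.5 1 0 0 0 -1'; python3 to.py 549.5 -92 160 90
```

```text
clock: 3.52
eef_pos: [549.0, -93.0, 60.7]
tool_rot: [3.141, 0.0, 1.574]
force: [0.3, 0.8, 4.9]
width: 30.4
t 3.52 now [549.  -93.   60.7] [180.    0.   90.2] w 30.4 F [0.3 0.8 4.9]
shift [  1.    0.6 -99.3] turn [0.  0.  0.2]
```

```bash
python3 -m jog '0 0 -15 0 0 0 -1; 0 0 -45 0 0 0 -1; 0 0 -75 0 0 0 -1; -15 -4 -95 0 0 0 -1; -45 -12 -100 0 0 0 -1; -80 -21 -100 0 0 0 -1; -115 -30 -100 0 0 0 -1; -150 -39 -100 0 0 0 -1'; python3 to.py 483.9 -339.9 120 90
```

```text
clock: 4.53
eef_pos: [509.6, -244.0, 160.9]
tool_rot: [-3.142, 0.0, 1.574]
force: [1.2, 0.6, -1.3]
width: 29.9
t 4.53 now [ 509.6 -244.   160.9] [-180.     0.    90.2] w 29.9 F [ 1.2  0.6 -1.3]
shift [-95.8 -26.   40.9] turn [-0.   0.   0.2]
```

```bash
python3 -m jog '-30 -8 0 0 0 0 -1; -60 -16 0 0 0 0 -1; -85 -23 10 0 0 0 -1; -96 -26 25 0 0 0 -1; -96 -26 41 0 0 0 -1; -96 -26 41 0 0 0 -1; -96 -26 41 0 0 0 -1'
python3 - <<'E'
from h import *
d=grab("scene");cv2.imwrite("pics/a2.png",cv2.resize(d["image"][200:450,60:310,::-1],None,fx=2.4,fy=2.4))
E
python3 to.py 483.9 -339.9 66 90
```

```text
clock: 5.4
eef_pos: [485.2, -337.8, 119.2]
tool_rot: [-3.142, -0.001, 1.576]
force: [0.7, -0.3, -0.8]
width: 30.2
t 5.45 now [ 485.2 -338.2  119.5] [180.   -0.   90.3] w 30.9 F [ 0.4 -0.6 -1. ]
shift [-1.7 -1.4 53.5] turn [ 0.  -0.   0.3]
```

View pics/a2.png

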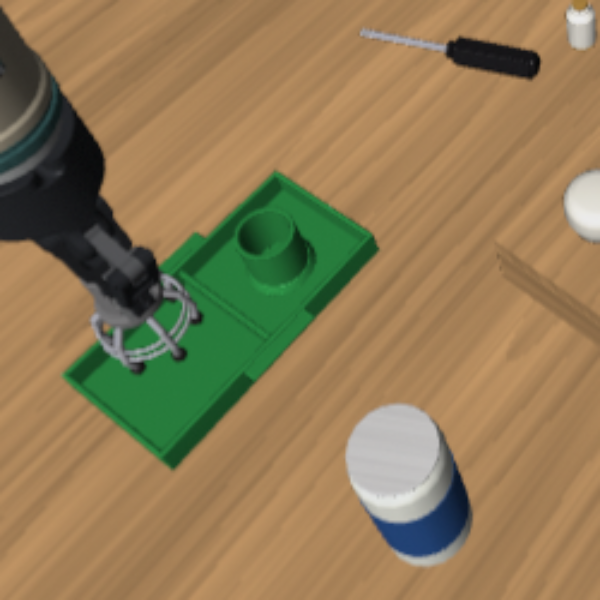

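Run:
```python
from h import *
for n in("top","scene"):
    d=grab(n);w=cloud(d);X=w.reshape(-1,3)
    k=(np.abs(X[:,0]-485)<60)&(np.abs(X[:,1]+338)<60)&(X[:,2]>40)&(X[:,2]<130)
    P=X[k]
    for z in range(40,130,8):
        q=P[(P[:,2]>=z)&(P[:,2]<z+8)]
        if len(q):print(n,z,len(q),q.min(0)[:2].round(0),q.max(0)[:2].round(0),q.mean(0)[:2].round(0))
    i=d["image"]; cv2.imwrite(f"pics/b{n}.png",cv2.resize(i[250:380,400:530,::-1] if n=="top" else i[300:380,80:160,::-1],(600,600)))
```

```text
top 56 3 [ 503. -336.] [ 514. -311.] [ 508. -320.]
top 64 35 [ 454. -342.] [ 516. -306.] [ 484. -323.]
top 72 6 [ 475. -338.] [ 516. -307.] [ 496. -314.]
top 80 62 [ 453. -347.] [ 516. -305.] [ 485. -316.]
top 88 77 [ 455. -342.] [ 516. -306.] [ 485. -319.]
top 96 30 [ 458. -340.] [ 514. -308.] [ 489. -323.]
top 104 32 [ 460. -338.] [ 510. -313.] [ 483. -322.]
top 112 79 [ 466. -331.] [ 505. -316.] [ 486. -322.]
top 120 36 [ 465. -332.] [ 507. -317.] [ 487. -324.]
top 128 13 [ 461. -331.] [ 510. -322.] [ 485. -327.]
scene 56 19 [ 472. -368.] [ 518. -314.] [ 497. -341.]
scene 64 74 [ 470. -368.] [ 518. -310.] [ 500. -340.]
scene 72 41 [ 468. -368.] [ 518. -311.] [ 493. -341.]
scene 80 129 [ 463. -369.] [ 520. -308.] [ 502. -343.]
scene 88 151 [ 468. -369.] [ 518. -310.] [ 498. -342.]
scene 96 71 [ 470. -366.] [ 515. -312.] [ 498. -344.]
scene 104 78 [ 471. -361.] [ 513. -319.] [ 501. -342.]
scene 112 114 [ 475. -359.] [ 507. -321.] [ 495. -347.]
scene 120 29 [ 485. -355.] [ 508. -329.] [ 498. -348.]
scene 128 14 [ 491. -353.] [ 514. -330.] [ 508. -344.]
```

View pics/btop.png

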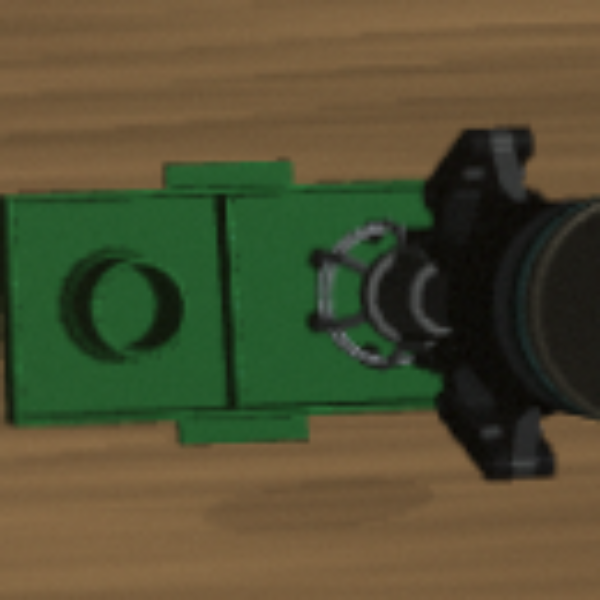

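View pics/bscene.png

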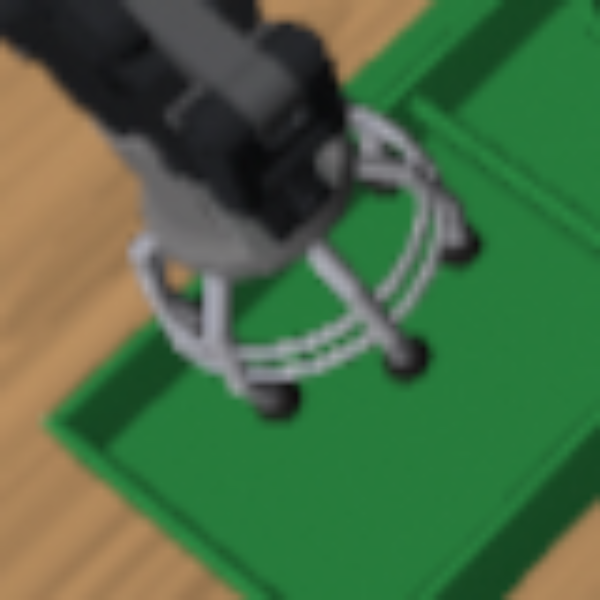

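```bash
python3 - <<'E'
from h import *
d=grab("scene");w=cloud(d);g=d["image"].astype(int).sum(2)
for u,v in((117,353),(134,347),(141,332)):
    pat=w[v-2:v+3,u-2:u+3].reshape(-1,3);m=(g[v-2:v+3,u-2:u+3].ravel()<150)&(pat[:,2]>20)
    print(u,v,m.sum(),np.nanmedian(pat[m],0).round(1))
d=grab("top");w=cloud(d);g=d["image"].astype(int).sum(2)
for u,v in((469,306),(469,320)):
    pat=w[v-2:v+3,u-2:u+3].reshape(-1,3);m=(g[v-2:v+3,u-2:u+3].ravel()<150)&(pat[:,2]>20)
    print(u,v,m.sum(),np.nanmedian(pat[m],0).round(1))
E
python3 to.py 483.9 -339.9 66 90
```

```text
117 353 16 [ 500.1 -361.9   66. ]
134 347 13 [ 516.4 -339.6   66.1]
141 332 11 [ 503.9 -316.    65.4]
469 306 17 [ 501.3 -310.7   70.9]
469 320 15 [ 473.9 -308.1   75.1]
t 5.65 now [ 484.9 -339.   119.8] [180.    0.   90.2] w 30.4 F [ 1.2 -0.5 -1.5]
shift [-0.9 -1.  53.8] turn [0.  0.  0.2]
```

The feet at y −362, −340 and −316 all read about 66 mm high, so the head is upright; the apparent lean is perspective. Lowering.

```bash
python3 -m jog '-1 -1 20 0 0 0 -1; -1 -1 38 0 0 0 -1; -1 -1 48 0 0 0 -1; -1 -1 52 0 0 0 -1; -1 -1 54 0 0 0 -1; -1 -1 54 0 0 0 -1; -1 -1 54 0 0 0 -1'; python3 to.py 483.9 -339.9 64.7 90
```

```text
clock: 6.52
eef_pos: [483.8, -340.3, 65.7]
tool_rot: [3.141, 0.0, 1.574]
force: [-0.6, -0.2, 0.6]
width: 30.2
t 6.53 now [ 483.8 -340.3   65.7] [180.    0.   90.2] w 30.2 F [-0.6 -0.2  0.6]
shift [0.4 0.1 1. ] turn [0.  0.  0.2]
```

```bash
python3 -m jog '0 0 0.5 0 0 0 -1; 0 0 1 0 0 0 -1; 0 0 1 0 0 0 -1; 0 0 1 0 0 0 -1'
```

```text
clock: 7.02
eef_pos: [483.6, -340.2, 64.7]
tool_rot: [3.141, 0.0, 1.574]
force: [-0.4, 0.8, 5.4]
width: 30.2
```

```bash
python3 -m jog '0 0 0 0 0 0 0; 0 0 0 0 0 0 0.5; 0 0 0 0 0 0 1; 0 0 -10 0 0 0 1; 0 0 -40 0 0 0 1; 0 0 -90 0 0 0 1; 0 0 -110 0 0 0 1; 0 0 -110 0 0 0 1'; python3 to.py 688.3 40.2 180 90
```

```text
clock: 8.02
eef_pos: [484.5, -341.0, 176.6]
tool_rot: [3.138, 0.002, 1.574]
force: [-0.4, 0.3, -0.8]
width: 85.5
t 8.03 now [ 484.5 -341.   176.6] [1.798e+02 1.000e-01 9.020e+01] w 85.5 F [-0.4  0.3 -0.8]
shift [380.5 205.1  -3.5] turn [0.2 0.1 0.2]
```

```bash
python3 -m jog '45 24 0 0 0 0 1; 95 51 0 0 0 0 1; 145 78 0 0 0 0 1; 195 105 0 0 0 0 1; 245 132 0 0 0 0 1; 295 159 0 0 0 0 1; 345 186 0 0 0 0 1; 380 205 0 0 0 0 1'
python3 - <<'E'
from h import *
d=grab("top");i=d["image"];cv2.imwrite("pics/c2.png",cv2.resize(i[250:380,370:530,::-1],(738,600)))
E
python3 to.py 688.3 40.2 180 90
```

```text
clock: 9.02
eef_pos: [687.2, 44.4, 172.6]
tool_rot: [-3.139, -0.001, 1.577]
force: [-0.4, -1.1, 0.4]
width: 85.4
t 9.07 now [689.4  51.3 172.2] [180.   -0.3  90.7] w 85.3 F [1.7 5.8 0.4]
shift [-11.1  -1.2  -7.9] turn [ 0.  -0.3  0.7]
```

View pics/c2.png

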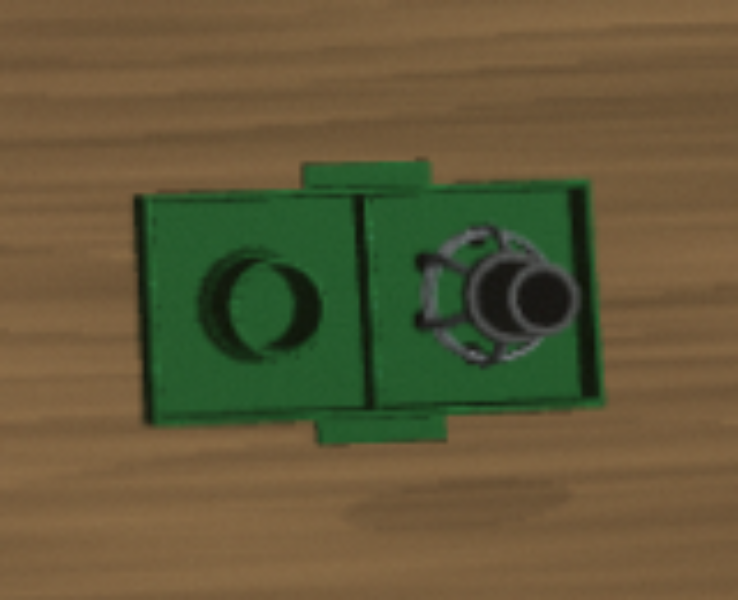

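The changer stands in the open bay, its mouth ring around (485,295) in the crop. Next, settle above the pear.

```bash
python3 -m jog '0 0 0 0 0 0 1; 0 0 0 0 0 0 1; 0 0 0 0 0 0 1'; python3 to.py 688.3 40.2 63 90
```

```text
clock: 9.45
eef_pos: [686.6, 38.7, 174.2]
tool_rot: [-3.141, 0.001, 1.572]
force: [0.2, 0.7, -0.2]
width: 85.4
t 9.45 now [686.6  38.7 174.2] [-180.     0.    90.1] w 85.4 F [ 0.2  0.7 -0.2]
shift [  1.6   1.8 111.2] turn [-0.   0.   0.1]
```

```bash
python3 -m jog '1.5 2 20 0 0 0 1; 1.5 2 50 0 0 0 1; 1.5 2 80 0 0 0 1; 1.5 2 100 0 0 0 1; 1.5 2 109 0 0 0 1; 1.5 2 111 0 0 0 1; 1.5 2 111 0 0 0 1; 1.5 2 111 0 0 0 1'
python3 - <<'E'
from h import *
d=grab("scene");cv2.imwrite("pics/a3.png",cv2.resize(d["image"][150:320,270:440,::-1],(600,600)))
E
python3 to.py 688.3 40.2 63 90
```

```text
clock: 10.45
eef_pos: [689.9, 42.2, 64.4]
tool_rot: [3.14, -0.0, 1.574]
force: [-0.2, -0.2, 0.9]
width: 85.3
t 10.5 now [689.8  42.2  64.3] [179.9  -0.   90.2] w 85.2 F [ 1.8  0.  -0.7]
shift [-2.  -1.5  1.3] turn [ 0.1 -0.   0.2]
```

View pics/a3.png

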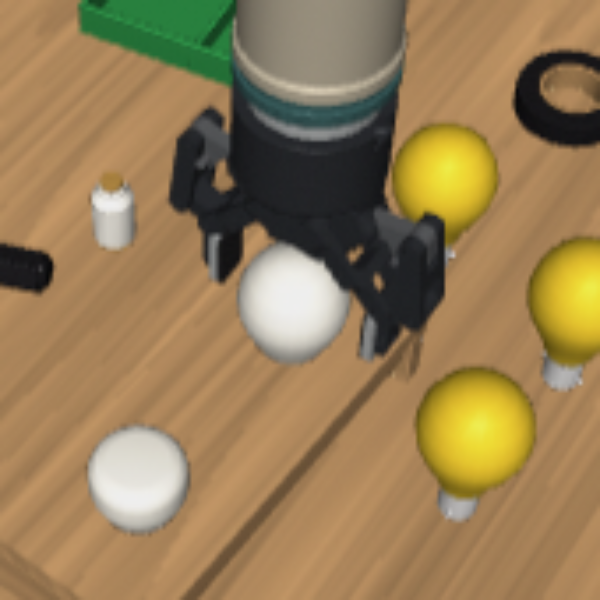

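The fingers straddle the pear at about (293,305) in the crop and are clear of the yellows. Nudge, then close.

```bash
python3 -m jog '-2 -1.5 1 0 0 0 0.7; -2 -1.5 1 0 0 0 0.5; -2 -1.5 1 0 0 0 0; -2 -1.5 1 0 0 0 -1; -2 -1.5 1 0 0 0 -1; -2 -1.5 1 0 0 0 -1; -2 -1.5 1 0 0 0 -1'; python3 to.py 688.3 40.2 180 90
```

```text
clock: 11.38
eef_pos: [687.9, 39.9, 62.5]
tool_rot: [3.141, 0.0, 1.574]
force: [-0.4, -0.4, 4.1]
width: 58.5
t 11.38 now [687.9  39.9  62.5] [180.    0.   90.2] w 58.5 F [-0.4 -0.4  4.1]
shift [   0.2    0.5 -117.5] turn [0.  0.  0.2]
```

```bash
python3 -m jog '0 0 -15 0 0 0 -1; 0 0 -40 0 0 0 -1; 0 0 -75 0 0 0 -1; -10 -8 -100 0 0 0 -1; -35 -27 -110 0 0 0 -1; -70 -53 -110 0 0 0 -1; -110 -83 -110 0 0 0 -1; -150 -111 -110 0 0 0 -1'; python3 to.py 482.8 -236.8 120 90
```

```text
clock: 12.38
eef_pos: [576.1, -111.0, 173.0]
tool_rot: [3.141, -0.0, 1.575]
force: [1.2, -1.1, -0.1]
width: 58.1
t 12.38 now [ 576.1 -111.   173. ] [180.   -0.   90.2] w 58.1 F [ 1.2 -1.1 -0.1]
shift [-125.4  -93.9   52.9] turn [ 0.  -0.   0.2]
```

```bash
python3 -m jog '-40 -30 0 0 0 0 -1; -80 -60 0 0 0 0 -1; -110 -82 5 0 0 0 -1; -125 -94 20 0 0 0 -1; -125 -94 40 0 0 0 -1; -125 -94 53 0 0 0 -1; -125 -94 53 0 0 0 -1; -125 -94 53 0 0 0 -1'; python3 to.py 482.8 -236.8 58.5 90
python3 - <<'E'
from h import *
d=grab("scene");cv2.imwrite("pics/a4.png",cv2.resize(d["image"][230:380,90:240,::-1],(600,600)))
E
```

```text
clock: 13.38
eef_pos: [484.2, -235.5, 119.8]
tool_rot: [3.141, 0.0, 1.575]
force: [-0.4, -0.2, -0.5]
width: 58.8
t 13.38 now [ 484.2 -235.5  119.8] [180.    0.   90.2] w 58.8 F [-0.4 -0.2 -0.5]
shift [-1.3 -1.5 61.3] turn [0.  0.  0.2]
```

View pics/a4.png

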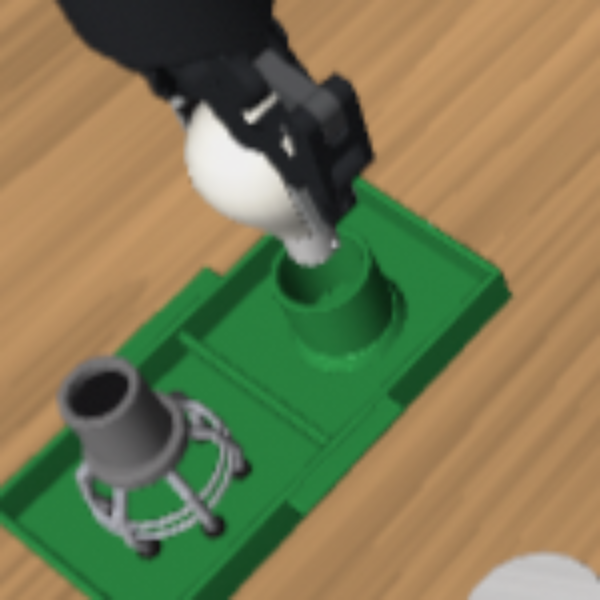

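The pear's cap at (310,250) is over the cup mouth. Lowering.

```bash
python3 -m jog '-1.5 -1.5 15 0 0 0 -1; -1.5 -1.5 30 0 0 0 -1; -1.5 -1.5 43 0 0 0 -1; -1.5 -1.5 51 0 0 0 -1; -1.5 -1.5 55 0 0 0 -1; -1.5 -1.5 57 0 0 0 -1; -1.5 -1.5 57 0 0 0 -1'; python3 to.py 482.8 -236.8 58.5 90
```

```text
clock: 14.3
eef_pos: [482.3, -237.2, 62.4]
tool_rot: [3.141, 0.0, 1.574]
force: [-0.2, -0.2, -0.5]
width: 58.3
t 14.3 now [ 482.3 -237.2   62.4] [180.    0.   90.2] w 58.3 F [-0.2 -0.2 -0.5]
shift [0.4 0.5 3.9] turn [0.  0.  0.2]
```

```bash
python3 -m jog '0 0 1 0 0 0 -1; 0 0 2 0 0 0 -1; 0 0 3 0 0 0 -1; 0 0 3 0 0 0 -1; 0 0 3 0 0 0 -1';python3 -m jog '0 0 0.7 0 0 0 -1; 0 0 0.7 0 0 0 -1; 0 0 0.7 0 0 0 -1'
```

```text
clock: 14.92
eef_pos: [482.1, -237.1, 59.3]
tool_rot: [-3.142, -0.0, 1.574]
force: [0.3, 0.6, -0.4]
width: 58.6
clock: 15.3
eef_pos: [482.2, -237.0, 58.7]
tool_rot: [3.142, -0.0, 1.574]
force: [0.5, 0.3, 1.4]
width: 58.5
```

```bash
python3 -m jog '0 0 0.5 0 0 0 -1; 0 0 0.5 0 0 0 -1; 0 0 0.5 0 0 0 -1'
```

```text
clock: 15.68
eef_pos: [482.2, -237.0, 58.5]
tool_rot: [3.141, -0.0, 1.574]
force: [-0.5, 0.9, 5.0]
width: 58.4
```

```bash
python3 -m jog '0 0 0 0 0 0 0.42; 0 0 0 0 0 0 0.48; 0 0 0 0 0 0 0.6; 0 0 0 0 0 0 0.8; 0 0 0 0 0 0 1; 0 0 0 0 0 0 1; 0 0 -15 0 0 0 1; 0 0 -40 0 0 0 1';python3 -m jog '0 0 -40 0 0 0 1; 0 0 -90 0 0 0 1; 0 0 -90 0 0 0 1';  python3 to.py 480.3 6.5 180 20.3
python3 - <<'E'
from h import *
d=grab("scene");cv2.imwrite("pics/a5.png",cv2.resize(d["image"][230:380,90:240,::-1],(600,600)))
E
```

```text
clock: 16.68
eef_pos: [481.7, -237.0, 98.7]
tool_rot: [-3.14, -0.001, 1.574]
force: [0.4, 0.2, 0.6]
width: 85.3
clock: 17.05
eef_pos: [484.6, -238.6, 192.6]
tool_rot: [3.133, 0.004, 1.574]
force: [1.1, 0.6, -0.3]
width: 85.5
t 17.05 now [ 484.6 -238.6  192.6] [179.5   0.2  90.2] w 85.5 F [ 1.1  0.6 -0.3]
shift [245.2  -3.5  11.7] turn [ 0.5 -0.1 69.9]
```

View pics/a5.png

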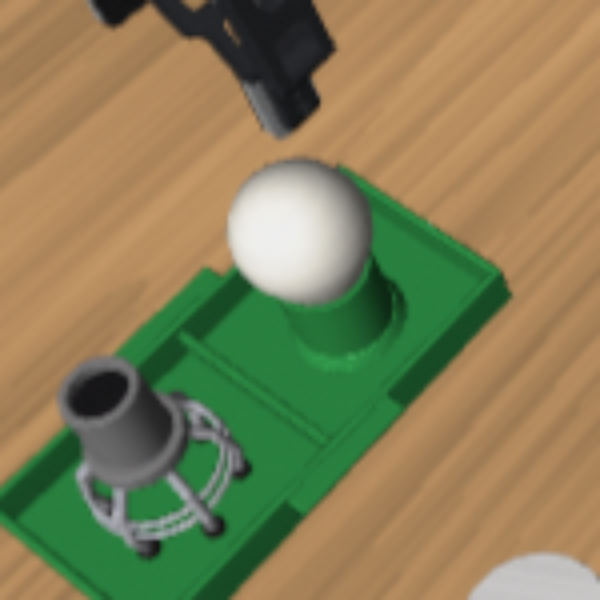

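The pear sits in the cup at (300,230) and the changer is still upright. On to the screwdriver.

```bash
python3 -m jog '25 0 0 0 0 9 1; 65 -1 2 0 0 19 1; 105 -2 4 0 0 29 1; 145 -2 6 0 0 39 1; 185 -3 8 0 0 49 1; 220 -3 10 0 0 59 1; 245 -3.5 12 0 0 69 1; 245 -3.5 12 0.5 0 70 1';python3 -m jog '0 0 0 0 0 0 1;0 0 0 0 0 0 1;0 0 0 0 0 0 1'; python3 to.py 480.3 6.3 100 20.3
python3 - <<'E'
from h import *
d=grab("scene");cv2.imwrite("pics/a6.png",cv2.resize(d["image"][130:300,170:340,::-1],(600,600)))
E
```

```text
clock: 18.1
eef_pos: [476.5, 10.2, 174.9]
tool_rot: [-3.133, 0.008, 0.357]
force: [0.0, -1.2, -0.8]
width: 85.3
clock: 18.48
eef_pos: [477.8, 6.8, 176.2]
tool_rot: [-3.135, 0.004, 0.351]
force: [-0.1, 0.7, -0.2]
width: 85.5
t 18.48 now [477.8   6.8 176.2] [-179.6    0.3   20.1] w 85.5 F [-0.1  0.7 -0.2]
shift [ 2.5  1.9 76.2] turn [-0.4  0.3 -0.2]
```

View pics/a6.png

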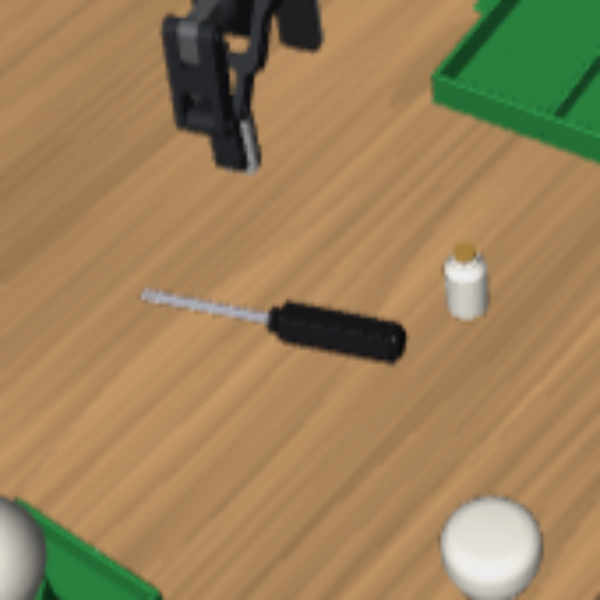

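```bash
python3 -m jog '2.5 2 30 -0.4 0.3 0 1; 2.5 2 75 -0.4 0.3 0 1; 2.5 2 120 -0.4 0.3 0 1; 2.5 2 148 -0.4 0.3 0 1; 2.5 2 160 -0.4 0.3 0 1; 2.5 2 164 -0.4 0.3 0 1; 2.5 2 164 -0.4 0.3 0 1; 2.5 2 164 -0.4 0.3 0 1'; python3 to.py 480.3 6.3 2.5 20.3
```

```text
clock: 19.52
eef_pos: [480.4, 7.7, 12.9]
tool_rot: [3.141, -0.002, 0.353]
force: [-0.4, -0.1, 0.4]
width: 85.4
t 19.52 now [480.4   7.7  12.9] [ 1.80e+02 -1.00e-01  2.02e+01] w 85.4 F [-0.4 -0.1  0.4]
shift [-0.6  1.3 10.4] turn [ 0.  -0.1 -0.1]
```

```bash
python3 -m jog '-0.5 1 5 0 0 0 1; -0.5 1 9 0 0 0 0.6; -0.5 1 10 0 0 0 0; -0.5 1 10 0 0 0 -0.3; -0.5 1 10 0 0 0 -1; -0.5 1 10 0 0 0 -1; -0.5 1 10 0 0 0 -1; -0.5 1 10 0 0 0 -1'; python3 to.py 480.3 6.3 2.5 20.3
python3 - <<'E'
from h import *
d=grab("scene");cv2.imwrite("pics/a7.png",cv2.resize(d["image"][130:300,170:340,::-1],(600,600)))
E
```

```text
clock: 20.52
eef_pos: [479.5, 6.5, 2.3]
tool_rot: [3.141, -0.001, 0.353]
force: [-0.9, -0.5, 4.5]
width: 25.0
t 20.52 now [479.5   6.5   2.3] [180.   -0.   20.2] w 25.0 F [-0.9 -0.5  4.5]
shift [ 0.7  0.5 -0.2] turn [ 0.  -0.  -0.1]
```

View pics/a7.png

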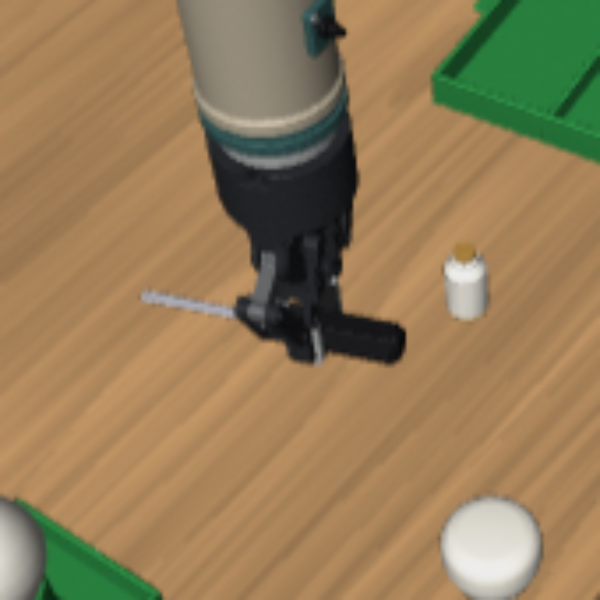

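```bash
python3 -m jog '0 0 -10 0 0 0 -1; 0 0 -30 0 0 0 -1; 0 0 -60 0 0 0 -1; 0 0 -90 0 0 0 -1; 0 0 -110 0 0 0 -1; 0 0 -110 0 0 0 -1'; python3 to.py 439.2 351.7 112 96.3
python3 - <<'E'
from h import *
d=grab("scene");cv2.imwrite("pics/a8.png",cv2.resize(d["image"][90:260,170:340,::-1],(600,600)))
E
```

```text
clock: 21.32
eef_pos: [480.5, 6.7, 113.4]
tool_rot: [3.14, -0.003, 0.353]
force: [-0.2, 0.2, -1.3]
width: 24.9
t 21.32 now [480.5   6.7 113.4] [179.9  -0.2  20.2] w 24.9 F [-0.2  0.2 -1.3]
shift [  80.6 -338.     1.2] turn [  0.2  -0.1 -76.1]
```

View pics/a8.png

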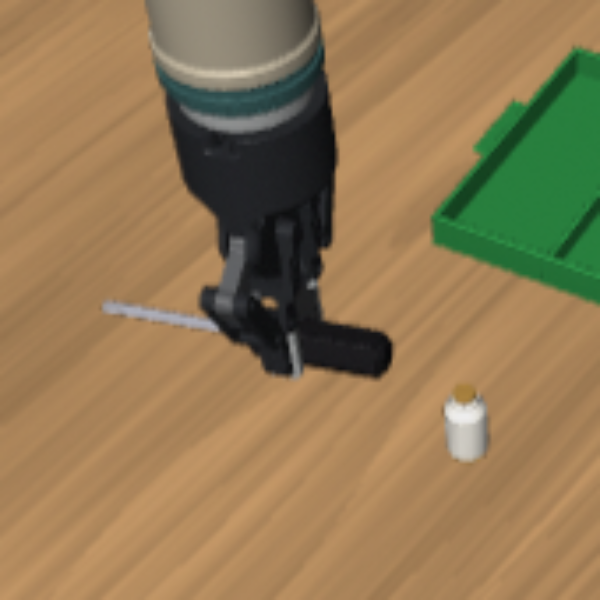

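The screwdriver is held level in the air, with its tip at (105,307) and butt at (385,355) in the crop. Carrying it over.

```bash
python3 -m jog '6 -25 0 0 0 -6 -1; 16 -65 0 0 0 -15 -1; 26 -108 0 0 0 -24 -1; 36 -151 0 0 0 -34 -1; 46 -194 0 0 0 -43 -1; 56 -237 0 0 0 -53 -1; 66 -280 0 0 0 -62 -1; 75 -316 0 0 0 -70 -1'; python3 to.py 439.2 351.7 112 96.3
```

```text
clock: 22.38
eef_pos: [439.5, 330.6, 110.7]
tool_rot: [-3.14, 0.001, 1.58]
force: [1.1, 0.1, -1.5]
width: 25.0
t 22.38 now [439.5 330.6 110.7] [-179.9    0.    90.5] w 25.0 F [ 1.1  0.1 -1.5]
shift [21.1 -0.1 -1.3] turn [-0.1  0.  -5.8]
```

```bash
python3 -m jog '12 0 0 0 0 -3 -1; 21 0 0 0 0 -6 -1; 21 0 20 0 0 -6 -1; 21 0 40 0 0 -6 -1; 21 0 48 0 0 -6 -1; 21 0 48 0 0 -6 -1'; python3 to.py 439.2 351.7 7 96.3
python3 - <<'E'
from h import *
d=grab("top");cv2.imwrite("pics/a9.png",cv2.resize(d["image"][250:390,85:235,::-1],(640,600)))
d=grab("scene");cv2.imwrite("pics/a9s.png",cv2.resize(d["image"][60:230,250:420,::-1],(600,600)))
w=cloud(d);np.save("s9.npy",w)
E
```

```text
clock: 23.12
eef_pos: [440.9, 348.8, 63.7]
tool_rot: [-3.141, 0.001, 1.678]
force: [0.7, 0.1, -0.4]
width: 25.2
t 23.12 now [440.9 348.8  63.7] [-1.80e+02  1.00e-01  9.61e+01] w 25.2 F [ 0.7  0.1 -0.4]
shift [ 3.2 -1.3 56.7] turn [-0.   0.1 -0.2]
```

View pics/a9.png

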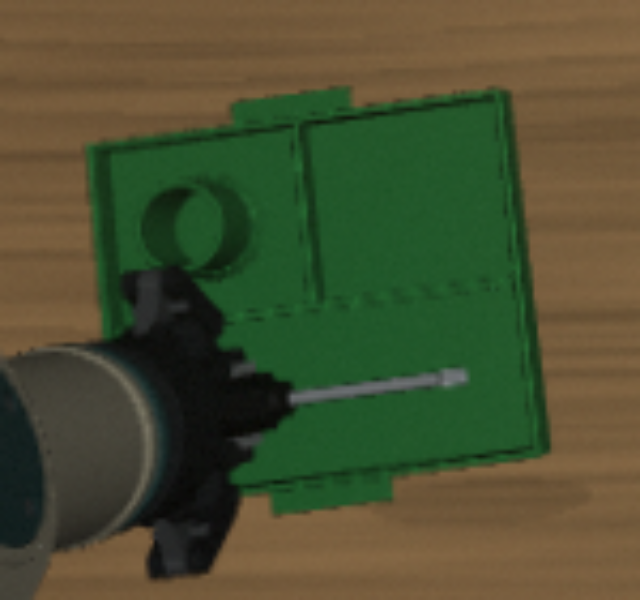

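View pics/a9s.png

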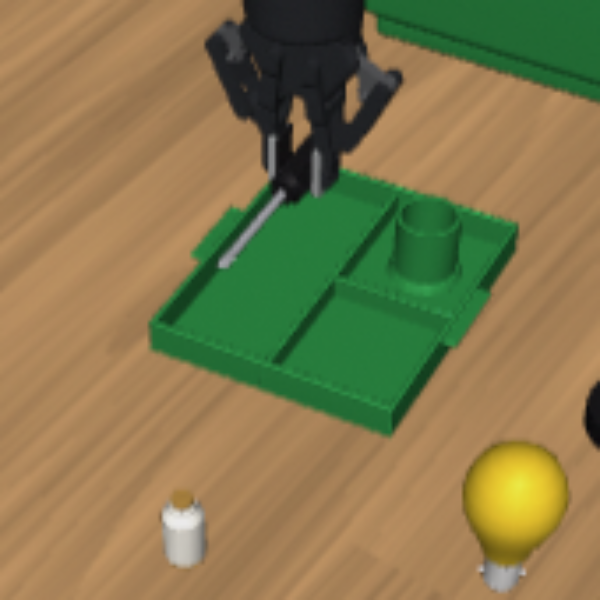

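Aligned over the long bay. Lowering.

```bash
python3 -m jog '3 -1 15 0 0 0 -1; 3 -1 32 0 0 0 -1; 3 -1 45 0 0 0 -1; 3 -1 52 0 0 0 -1; 3 -1 55 0 0 0 -1; 3 -1 55 0 0 0 -1; 3 -1 55 0 0 0 -1'; python3 to.py 439.2 351.7 6.5 96.3
```

```text
clock: 24.1
eef_pos: [439.8, 353.0, 9.4]
tool_rot: [3.14, -0.0, 1.679]
force: [-0.8, -0.4, 0.1]
width: 24.7
t 24.1 now [439.8 353.    9.4] [179.9  -0.   96.2] w 24.7 F [-0.8 -0.4  0.1]
shift [-1.2 -0.7  2.9] turn [ 0.1 -0.  -0.1]
```

```bash
python3 -m jog '0 0 1 0 0 0 -1; 0 0 2 0 0 0 -1; 0 0 2.5 0 0 0 -1; 0 0 2.5 0 0 0 -1; 0 0 2.5 0 0 0 -1'; python3 to.py 439.2 351.7 6.5 96.3
```

```text
clock: 24.72
eef_pos: [439.4, 352.8, 6.5]
tool_rot: [3.141, 0.0, 1.679]
force: [0.3, 0.3, -1.5]
width: 25.2
t 24.73 now [439.4 352.8   6.5] [180.    0.   96.2] w 25.2 F [ 0.3  0.3 -1.5]
shift [-1.1 -0.4  0. ] turn [ 0.   0.  -0.1]
```

```bash
python3 -m jog '0 0 0.7 0 0 0 -1; 0 0 0.7 0 0 0 -1; 0 0 0.7 0 0 0 -1'
```

```text
clock: 25.1
eef_pos: [439.5, 352.9, 6.3]
tool_rot: [3.141, -0.0, 1.679]
force: [-1.4, -1.0, 5.5]
width: 24.9
```

```bash
python3 -m jog '0 0 0 0 0 0 -0.2; 0 0 0 0 0 0 -0.12; 0 0 0 0 0 0 -0.12; 0 0 -15 0 0 0 -0.12; 0 0 -50 0 0 0 -0.12; 0 0 -100 0 0 0 0.3; 0 0 -130 0 0 0 0.3; 0 0 -130 0 0 0 0.3'; python3 to.py 538.8 78.5 140 96.3
python3 - <<'E'
from h import *
d=grab("scene");cv2.imwrite("pics/a10.png",cv2.resize(d["image"][60:230,250:420,::-1],(600,600)))
E
```

```text
clock: 26.1
eef_pos: [441.0, 354.0, 139.1]
tool_rot: [3.136, -0.003, 1.679]
force: [-0.5, -0.9, -0.7]
width: 55.7
t 26.1 now [441.  354.  139.1] [179.7  -0.2  96.2] w 55.7 F [-0.5 -0.9 -0.7]
shift [-284.5   67.5   -1.5] turn [ 0.3 -0.2 -0.1]
```

View pics/a10.png

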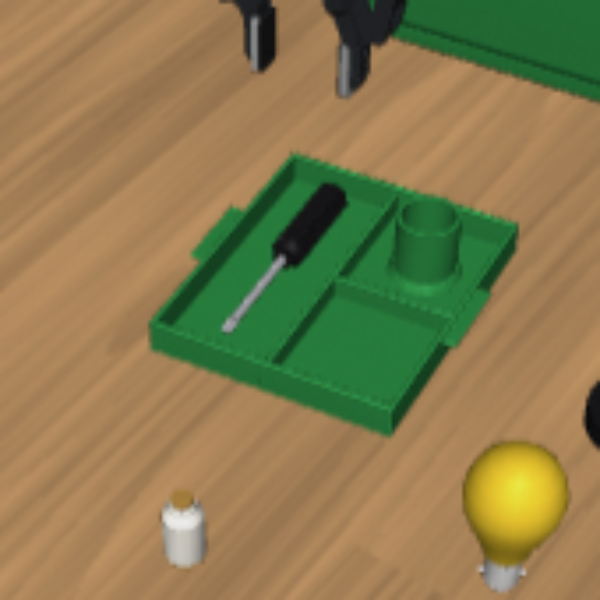

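The screwdriver lies in the long bay, from (228,325) to (335,190). Next the fuse.

```bash
python3 -m jog '-40 10 0 0 0 0 0.4; -90 21 0 0 0 0 0.4; -140 33 0 0 0 0 0.4; -190 45 0 0 0 0 0.4; -240 57 0 0 0 0 0.4; -275 65 0 0 0 0 0.4; -284.5 67.5 0 0 0 0 0.4; -284.5 67.5 0 0 0 0 0.4'; python3 -m jog '0 0 0 0 0 0 0.4; 0 0 0 0 0 0 0.4'; python3 to.py 538.8 78.8 80 96.3;  python3 - <<'E'
from h import *
d=grab("scene");cv2.imwrite("pics/a11.png",cv2.resize(d["image"][120:270,230:380,::-1],(600,600)))
E
```

```text
clock: 27.15
eef_pos: [536.5, 77.6, 135.2]
tool_rot: [-3.14, -0.0, 1.679]
force: [-0.6, 0.3, -0.2]
width: 59.6
clock: 27.4
eef_pos: [536.7, 79.1, 135.7]
tool_rot: [3.142, -0.001, 1.682]
force: [-0.5, -0.4, -0.6]
width: 60.1
t 27.4 now [536.7  79.1 135.7] [180.   -0.   96.4] w 60.1 F [-0.5 -0.4 -0.6]
shift [-0.6  2.1 55.7] turn [ 0.  -0.   0.1]
```

View pics/a11.png

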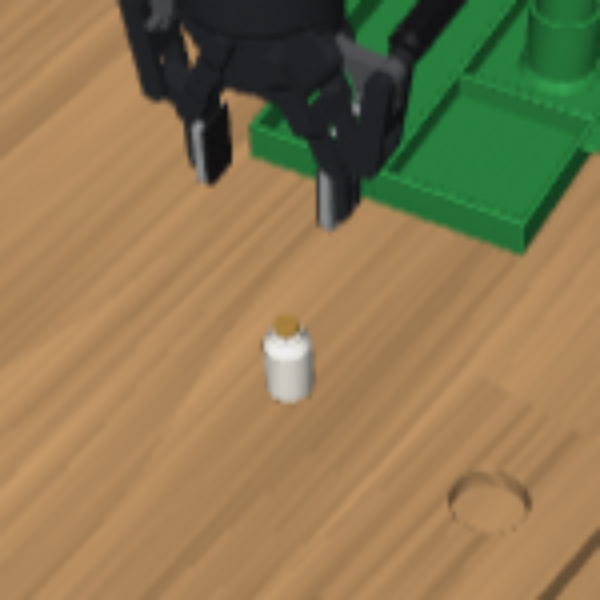

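Centred above the fuse at (288,360). Descending.

```bash
python3 -m jog '-0.5 2 25 0 0 0 0.4; -0.5 2 60 0 0 0 0.4; -0.5 2 90 0 0 0 0.4; -0.5 2 105 0 0 0 0.4; -0.5 2 114 0 0 0 0.4; -0.5 2 119 0 0 0 0.4; -0.5 2 119 0 0 0 0.4; -0.5 2 119 0 0 0 0.4'; python3 to.py 538.8 78.8 7 96.3
```

```text
clock: 28.45
eef_pos: [539.9, 77.1, 17.6]
tool_rot: [3.14, 0.0, 1.679]
force: [0.3, -0.7, -0.2]
width: 59.8
t 28.45 now [539.9  77.1  17.6] [179.9   0.   96.2] w 59.8 F [ 0.3 -0.7 -0.2]
shift [ 1.8 -0.9 10.6] turn [ 0.1  0.  -0.1]
```

```bash
python3 -m jog '1.8 -1 5 0 0 0 0.4; 1.8 -1 10 0 0 0 0.4; 1.8 -1 10.5 0 0 0 0; 1.8 -1 10.5 0 0 0 -0.25; 1.8 -1 10.5 0 0 0 -1; 1.8 -1 10.5 0 0 0 -1; 1.8 -1 10.5 0 0 0 -1; 1.8 -1 10.5 0 0 0 -1'; python3 to.py 538.8 78.8 7 96.3;  python3 - <<'E'
from h import *
d=grab("scene");cv2.imwrite("pics/a12.png",cv2.resize(d["image"][120:270,230:380,::-1],(600,600)))
E
```

```text
clock: 29.45
eef_pos: [538.2, 78.6, 6.6]
tool_rot: [3.141, 0.0, 1.679]
force: [-0.7, -1.5, 3.9]
width: 24.1
t 29.45 now [538.2  78.6   6.6] [180.    0.   96.2] w 24.1 F [-0.7 -1.5  3.9]
shift [ 0.1  0.6 -0.4] turn [ 0.   0.  -0.1]
```

View pics/a12.png

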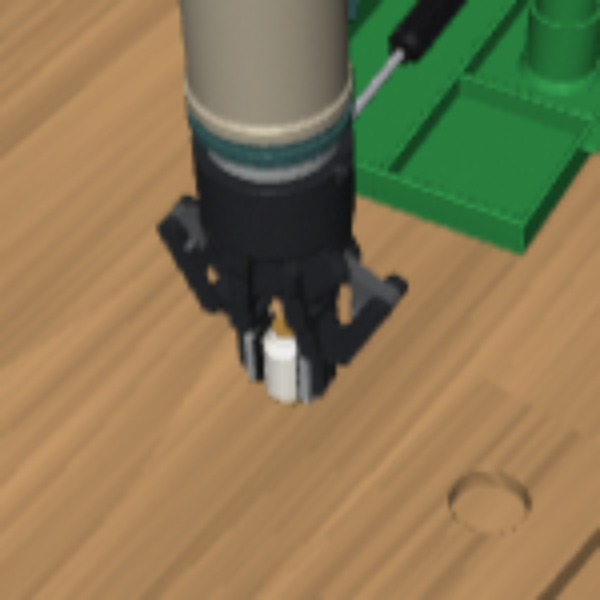

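```bash
python3 -m jog '0 0 -10 0 0 0 -1; 0 0 -35 0 0 0 -1; 0 0 -65 0 0 0 -1; 8 0 -80 0 0 0 -1; 35 3 -85 0 0 0 -1; 75 7 -85 0 0 0 -1; 115 11 -85 0 0 0 -1; 150 15 -85 0 0 0 -1';python3 to.py 535.8 280 40 96.3
```

```text
clock: 30.5
eef_pos: [535.9, 232.1, 91.2]
tool_rot: [-3.141, -0.001, 1.681]
force: [0.5, -0.6, 0.4]
width: 24.5
t 30.5 now [535.9 232.1  91.2] [-180.    -0.    96.3] w 24.5 F [ 0.5 -0.6  0.4]
shift [47.6  5.2 51.2] turn [-0. -0. -0.]
```

```bash
python3 -m jog '25 3 0 0 0 0 -1; 42 5 0 0 0 0 -1; 46 5 20 0 0 0 -1; 46 5 40 0 0 0 -1; 46 5 51 0 0 0 -1; 46 5 51 0 0 0 -1; 46 5 51 0 0 0 -1';python3 to.py 535.8 280 10.6 96.3;  python3 - <<'E'
from h import *
d=grab("scene");cv2.imwrite("pics/a13.png",cv2.resize(d["image"][70:220,270:420,::-1],(600,600)))
d=grab("top");cv2.imwrite("pics/a13t.png",cv2.resize(d["image"][250:390,85:235,::-1],(640,600)))
E
```

```text
clock: 31.38
eef_pos: [537.4, 275.1, 40.6]
tool_rot: [3.14, 0.0, 1.678]
force: [0.4, 0.6, -0.4]
width: 24.3
t 31.38 now [537.4 275.1  40.6] [179.9   0.   96.1] w 24.3 F [ 0.4  0.6 -0.4]
shift [ 5.  -1.1 30. ] turn [ 0.1  0.  -0.2]
```

View pics/a13.png

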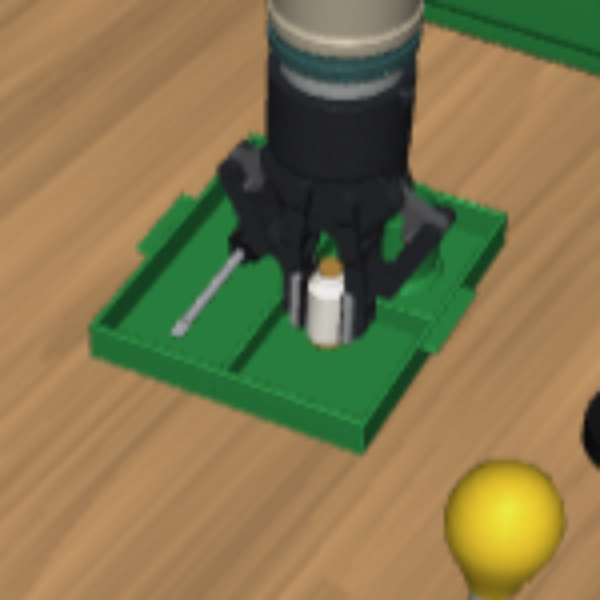

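View pics/a13t.png

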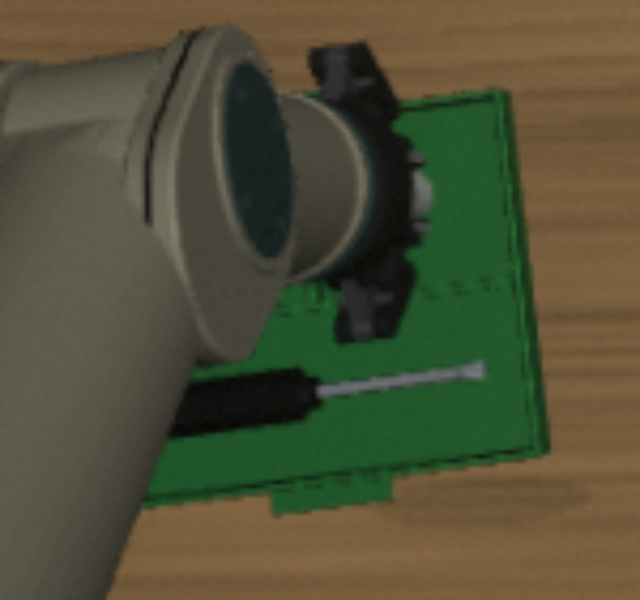

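The fuse is above the small bay. Lowering.

```bash
python3 -m jog '3 -1 10 0 0 0 -1; 3 -1 19 0 0 0 -1; 3 -1 24 0 0 0 -1; 3 -1 27 0 0 0 -1; 3 -1 28 0 0 0 -1; 3 -1 28 0 0 0 -1; 3 -1 28 0 0 0 -1';python3 to.py 535.8 278 10.6 96.3
```

```text
clock: 32.35
eef_pos: [535.7, 278.7, 12.6]
tool_rot: [3.141, -0.0, 1.679]
force: [0.5, -0.5, -1.2]
width: 24.2
t 32.35 now [535.7 278.7  12.6] [179.9  -0.   96.2] w 24.2 F [ 0.5 -0.5 -1.2]
shift [-0.7  0.1  2. ] turn [ 0.1 -0.  -0.1]
```

```bash
python3 -m jog '0 0 0.8 0 0 0 -1; 0 0 1.5 0 0 0 -1; 0 0 1.5 0 0 0 -1; 0 0 1.5 0 0 0 -1';python3 -m jog '0 0 0.6 0 0 0 -1; 0 0 0.6 0 0 0 -1; 0 0 0.6 0 0 0 -1'
```

```text
clock: 32.85
eef_pos: [535.5, 278.6, 10.9]
tool_rot: [3.141, 0.0, 1.679]
force: [0.1, 0.3, -1.1]
width: 24.5
clock: 33.22
eef_pos: [535.6, 278.6, 10.6]
tool_rot: [3.141, -0.0, 1.679]
force: [-0.9, -0.9, 4.5]
width: 24.2
```

```bash
python3 -m jog '0 0 0 0 0 0 -0.3; 0 0 0 0 0 0 -0.2; 0 0 0 0 0 0 -0.12; 0 0 0 0 0 0 -0.12; 0 0 -15 0 0 0 -0.12; 0 0 -50 0 0 0 -0.12; 0 0 -100 0 0 0 0.3; 0 0 -150 0 0 0 1'; python3 to.py 682 -90 165 96.3
python3 - <<'E'
from h import *
d=grab("scene");cv2.imwrite("pics/a14.png",cv2.resize(d["image"][70:220,270:420,::-1],(600,600)))
E
```

```text
clock: 34.22
eef_pos: [535.4, 278.5, 162.7]
tool_rot: [3.141, -0.0, 1.679]
force: [1.1, 0.1, 0.7]
width: 72.1
t 34.23 now [535.4 278.5 162.7] [179.9  -0.   96.2] w 72.1 F [1.1 0.1 0.7]
shift [-382.1  106.    -2.2] turn [ 0.1 -0.  -0.1]
```

View pics/a14.png

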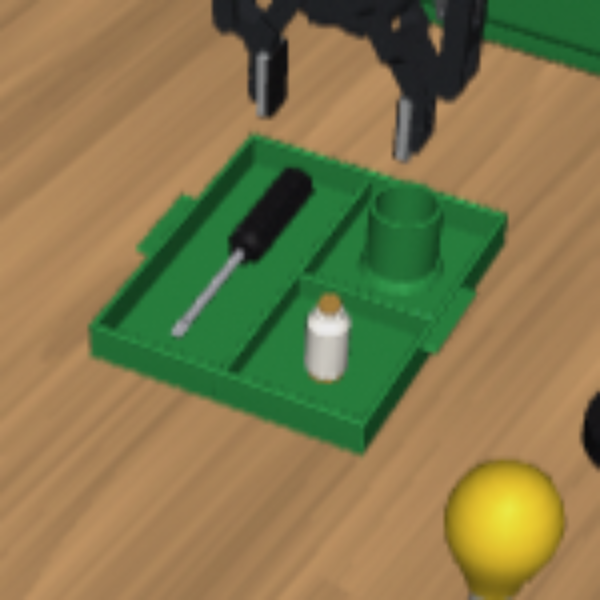

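The fuse stands upright at (327,340). Next the spot globe.

```bash
python3 -m jog '-35 10 0 0 0 0 1; -85 24 0 0 0 0 1; -138 38 0 0 0 0 1; -190 53 0 0 0 0 1; -242 67 0 0 0 0 1; -295 82 0 0 0 0 1; -345 96 0 0 0 0 1; -375 104 0 0 0 0 1'; python3 -m jog '-6 2 0 0 0 0 1; -6 2 0 0 0 0 1; -6 2 0 0 0 0 1; -6 2 0 0 0 0 1'; python3 to.py 682 -90 85 96.3
```

```text
clock: 35.28
eef_pos: [679.8, -87.2, 161.4]
tool_rot: [3.14, 0.002, 1.676]
force: [0.4, 0.4, 0.0]
width: 85.6
clock: 35.78
eef_pos: [681.9, -86.7, 160.5]
tool_rot: [3.141, -0.001, 1.681]
force: [0.9, 0.3, 0.5]
width: 85.4
t 35.77 now [681.9 -86.7 160.5] [180.   -0.   96.3] w 85.4 F [0.9 0.3 0.5]
shift [-3.4 -0.3 75.5] turn [ 0. -0.  0.]
```

```bash
python3 -m jog '-3.5 0 20 0 0 0 1; -3.5 0 50 0 0 0 1; -3.5 0 75 0 0 0 1; -3.5 0 90 0 0 0 1; -3.5 0 97 0 0 0 1; -3.5 0 97 0 0 0 1; -3.5 0 97 0 0 0 1'; python3 to.py 682 -90 58 96.3
python3 - <<'E'
from h import *
d=grab("scene");cv2.imwrite("pics/a15.png",cv2.resize(d["image"][210:360,230:380,::-1],(600,600)))
E
```

```text
clock: 36.65
eef_pos: [683.2, -92.4, 64.4]
tool_rot: [3.139, 0.001, 1.679]
force: [0.9, 0.6, -0.5]
width: 85.2
t 36.65 now [683.2 -92.4  64.4] [179.9   0.   96.2] w 85.2 F [ 0.9  0.6 -0.5]
shift [ 2.5 -0.9  6.4] turn [ 0.1  0.  -0.1]
```

View pics/a15.png

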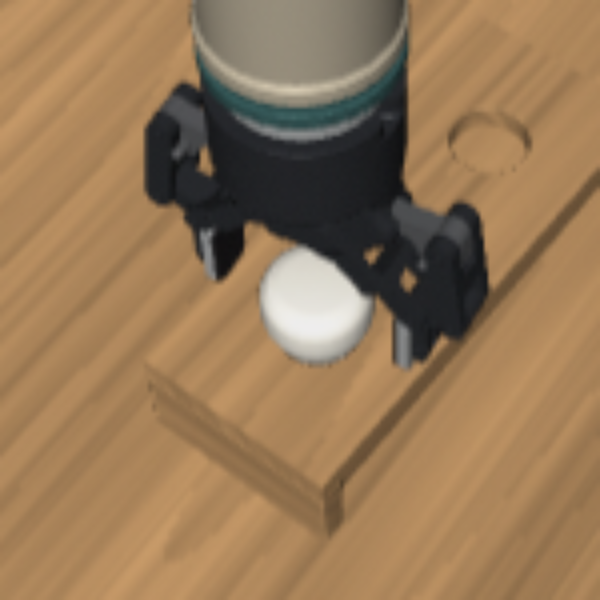

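```bash
python3 -m jog '2.5 -1 3 0 0 0 1; 2.5 -1 6 0 0 0 0.6; 2.5 -1 6 0 0 0 0.35; 2.5 -1 6 0 0 0 0.2; 2.5 -1 6 0 0 0 -1; 2.5 -1 6 0 0 0 -1; 2.5 -1 6 0 0 0 -1; 2.5 -1 6 0 0 0 -1'; python3 to.py 682 -90 58 96.3
```

```text
clock: 37.7
eef_pos: [681.0, -89.9, 57.5]
tool_rot: [3.141, 0.0, 1.679]
force: [-2.0, 0.6, 3.2]
width: 47.7
t 37.7 now [681.  -89.9  57.5] [180.    0.   96.2] w 47.7 F [-2.   0.6  3.2]
shift [-0.2  1.  -0.5] turn [ 0.   0.  -0.1]
```

```bash
python3 -m jog '0 0 -15 0 0 0 -1; 0 0 -45 0 0 0 -1; 0 0 -80 0 0 0 -1; 0 0 -105 0 0 0 -1; 0 0 -110 0 0 0 -1'; python3 to.py 524.2 382 165 96.3
python3 - <<'E'
from h import *
d=grab("scene");cv2.imwrite("pics/a16.png",cv2.resize(d["image"][160:310,210:360,::-1],(600,600)))
E
```

```text
clock: 38.33
eef_pos: [682.7, -90.1, 170.2]
tool_rot: [3.136, 0.001, 1.679]
force: [0.4, -0.1, -0.7]
width: 47.7
t 38.33 now [682.7 -90.1 170.2] [1.797e+02 1.000e-01 9.620e+01] w 47.7 F [ 0.4 -0.1 -0.7]
shift [ 486.5 -106.6    4. ] turn [ 0.3  0.1 -0.1]
```

View pics/a16.png

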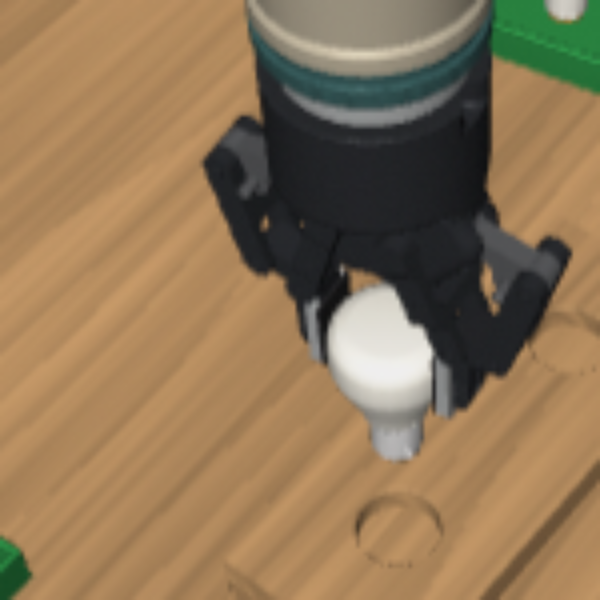

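The spot globe is held upright with its cap at (397,440). Carrying it over.

```bash
python3 -m jog '30 -7 0 0 0 0 -1; 75 -16 0 0 0 0 -1; 120 -26 0 0 0 0 -1; 165 -36 0 0 0 0 -1; 210 -46 0 0 0 0 -1; 255 -56 0 0 0 0 -1; 300 -66 0 0 0 0 -1; 345 -76 0 0 0 0 -1'; python3 to.py 524.2 382 165 96.3
```

```text
clock: 39.38
eef_pos: [566.9, 246.2, 166.1]
tool_rot: [-3.14, 0.001, 1.679]
force: [0.3, 0.0, -1.2]
width: 48.0
t 39.38 now [566.9 246.2 166.1] [-179.9    0.    96.2] w 48.0 F [ 0.3  0.  -1.2]
shift [139.6 -27.8   1. ] turn [-0.1  0.  -0.1]
```

```bash
python3 -m jog '40 -8 0 0 0 0 -1; 80 -16 0 0 0 0 -1; 115 -23 0 0 0 0 -1; 134 -27 0 0 0 0 -1; 136 -28 20 0 0 0 -1; 136 -28 45 0 0 0 -1; 136 -28 55 0 0 0 -1; 136 -28 55 0 0 0 -1'; python3 -m jog '0 0 0 0 0 0 -1; 0 0 0 0 0 0 -1'; python3 to.py 524.2 382 54 96.3
python3 - <<'E'
from h import *
d=grab("scene");cv2.imwrite("pics/a17.png",cv2.resize(d["image"][40:190,300:450,::-1],(600,600)))
E
```

```text
clock: 40.38
eef_pos: [525.7, 376.1, 111.5]
tool_rot: [-3.141, 0.001, 1.678]
force: [0.3, 0.3, -0.8]
width: 48.1
clock: 40.62
eef_pos: [526.4, 377.3, 113.2]
tool_rot: [3.14, -0.001, 1.679]
force: [0.8, -0.2, -0.0]
width: 47.5
t 40.62 now [526.4 377.3 113.2] [179.9  -0.   96.2] w 47.5 F [ 0.8 -0.2 -0. ]
shift [ 4.9 -1.8 59.2] turn [ 0.1 -0.  -0.1]
```

View pics/a17.png

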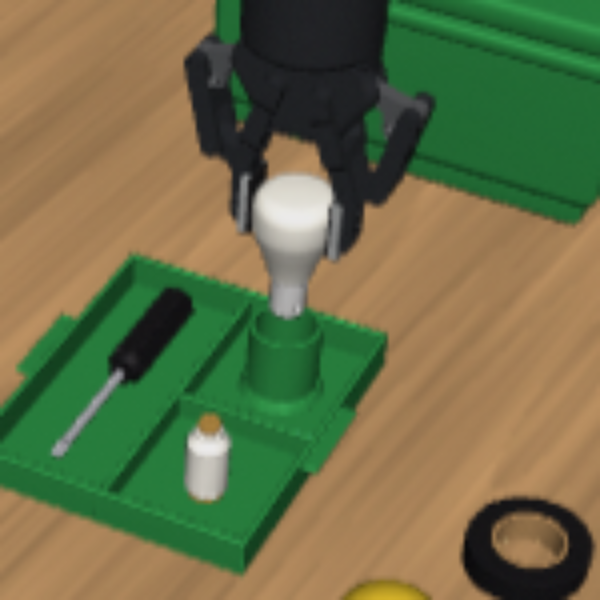

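The cap at (285,300) is just over the cup, and 5 mm of y correction is still needed. Lowering.

```bash
python3 -m jog '3 -1 0 0 0 0 -1; 5 -2 10 0 0 0 -1; 5 -2 25 0 0 0 -1; 5 -2 38 0 0 0 -1; 5 -2 47 0 0 0 -1; 5 -2 52 0 0 0 -1; 5 -2 54 0 0 0 -1; 5 -2 54 0 0 0 -1'; python3 to.py 524.2 382 53.5 96.3
```

```text
clock: 41.68
eef_pos: [523.4, 382.0, 58.5]
tool_rot: [3.141, -0.0, 1.679]
force: [-0.8, -0.2, -1.2]
width: 47.9
t 41.67 now [523.4 382.   58.5] [179.9  -0.   96.2] w 47.9 F [-0.8 -0.2 -1.2]
shift [-0.   0.8  5. ] turn [ 0.1 -0.  -0.1]
```

```bash
python3 -m jog '0 0.5 1.5 0 0 0 -1; 0 0.5 3 0 0 0 -1; 0 0.5 4 0 0 0 -1; 0 0.5 4 0 0 0 -1; 0 0.5 4 0 0 0 -1';python3 -m jog '0 0 0.7 0 0 0 -1; 0 0 0.7 0 0 0 -1; 0 0 0.7 0 0 0 -1'
```

```text
clock: 42.3
eef_pos: [523.9, 382.8, 54.7]
tool_rot: [3.14, -0.001, 1.68]
force: [-0.5, 1.8, 3.4]
width: 47.6
clock: 42.68
eef_pos: [523.9, 383.1, 54.3]
tool_rot: [3.14, -0.002, 1.68]
force: [-1.5, 2.5, 5.6]
width: 47.9
```

```bash
python3 -m jog '1 0 0 0 0 0 -1; 1 0 0 0 0 0 -1; 1 0 0 0 0 0 -1'; python3 -m jog '0.7 0 0.4 0 0 0 -1; 0.7 0 0.4 0 0 0 -1; 0.7 0 0.4 0 0 0 -1'; python3 to.py 524.2 382 53.5 96.3
```

```text
clock: 43.05
eef_pos: [523.8, 383.4, 53.8]
tool_rot: [3.14, -0.001, 1.679]
force: [-1.5, 3.0, 4.5]
width: 48.1
clock: 43.42
eef_pos: [523.7, 383.7, 53.5]
tool_rot: [3.141, -0.0, 1.679]
force: [-1.2, 1.5, 6.3]
width: 47.8
t 43.42 now [523.7 383.7  53.5] [180.   -0.   96.2] w 47.8 F [-1.2  1.5  6.3]
shift [-1.7  0.3 -0. ] turn [ 0.  -0.  -0.1]
```

Seated: z 53.5 as expected, with the side force falling. Releasing.

```bash
python3 -m jog '0 0 0 0 0 0 0.2; 0 0 0 0 0 0 0.3; 0 0 0 0 0 0 0.5; 0 0 0 0 0 0 0.8; 0 0 0 0 0 0 0.8; 0 0 -15 0 0 0 0.8; 0 0 -50 0 0 0 0.8; 0 0 -100 0 0 0 0.8'; python3 -m jog '0 0 -50 0 0 0 0.8; -40 -20 -80 0 0 0 0.8; -100 -60 -80 0 0 0 0.8;-140 -60 -80 0 0 0 0.8; -140 -60 -80 0 0 0 0.8; -140 -60 -80 0 0 0 0.8'
python3 - <<'E'
from h import *
for n in("top","scene"):
    d=grab(n);cv2.imwrite(f"pics/f{n}.png",d["image"][...,::-1]);np.save(n+"1.npy",cloud(d))
d=cv2.imread("pics/fscene.png");cv2.imwrite("pics/f2.png",cv2.resize(d[40:190,300:450],(600,600)))
E
```

```text
clock: 44.42
eef_pos: [522.9, 383.2, 154.1]
tool_rot: [-3.141, 0.001, 1.679]
force: [1.4, 0.9, -0.2]
width: 76.9
clock: 45.18
eef_pos: [479.4, 238.7, 234.1]
tool_rot: [3.14, -0.001, 1.679]
force: [0.1, 0.2, -0.0]
width: 76.7
```

View pics/f2.png

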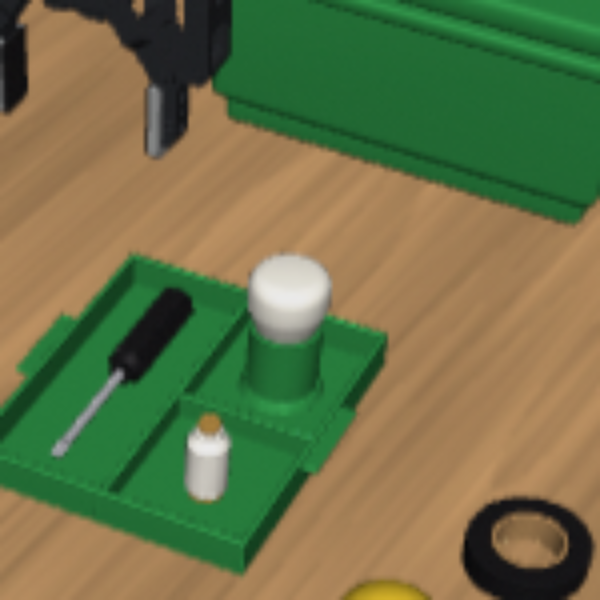

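View pics/fscene.png

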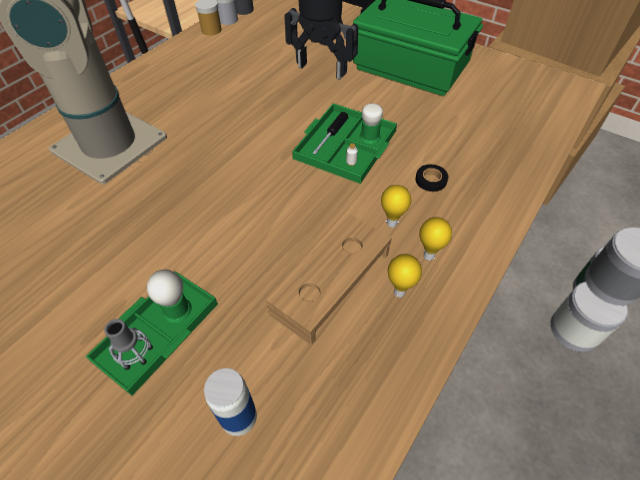

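View pics/ftop.png

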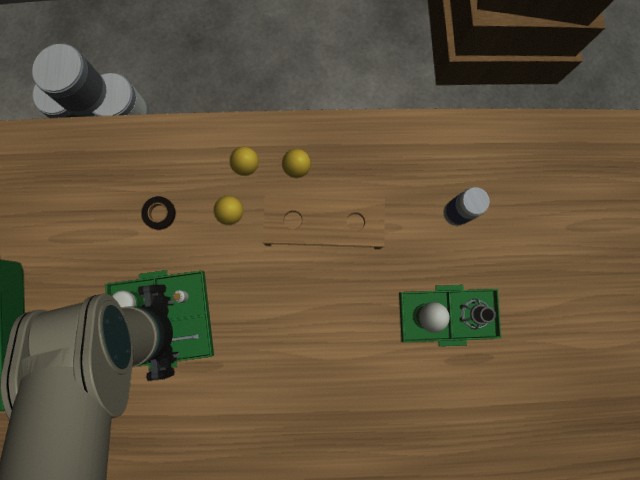

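Everything looks placed, and the can at (474,202) and tape at (158,212) haven't moved. One numeric check of the globe seating.

Run:
```python
from h import *
from scipy.optimize import least_squares
for n in("top","scene"):
  X=np.load(n+"1.npy").reshape(-1,3)
  def near(c,r,a,b): return X[(np.hypot(X[:,0]-c[0],X[:,1]-c[1])<r)&(X[:,2]>a)&(X[:,2]<b)]
  P=near((483,-237),40,84,125);s=least_squares(lambda p:np.linalg.norm(P-p[:3],axis=1)-30.5,[483,-237,83],loss="soft_l1").x
  print(n,"pear",s.round(1),"exp z 83")
  T=near((524,383),28,80,98)
  if len(T)>60:
    A=np.c_[T[:,:2]-T[:,:2].mean(0),np.ones(len(T))];k=np.abs(T[:,2]-np.median(T[:,2]))<3
    print("spot top",T[k].mean(0).round(1),"slope deg",np.degrees(np.linalg.lstsq(A[k],T[k,2],rcond=None)[0][:2]).round(1))
  F=near((536,279),16,48,64); print("fuse top",F.mean(0).round(1) if len(F) else 0)
  G=near((484,-340),25,98,110); print("chg top",G.mean(0).round(1) if len(G) else 0)
s=ctrl.read_state();print(s["clock"],np.round(s["qd"],3))
ctrl.finish_job()
```

```text
top pear [ 481.8 -236.1   83.5] exp z 83
spot top [531.9 377.6  87.4] slope deg [-3.8  1.9]
fuse top [535.4 277.3  53.2]
chg top [ 484.5 -338.   101.3]
scene pear [ 481.9 -237.3   83. ] exp z 83
spot top [526.1 378.6  86.7] slope deg [-1.5  1.4]
fuse top [537.5 274.6  53.3]
chg top [ 484.4 -340.9  101. ]
45.275 [-0.004  0.01   0.     0.002  0.    -0.001  0.001]
the job is handed in; nothing more can be done
```

Both kits are made up in the order you asked, and the job was handed in at 45 s of the 134 s allowed. The final pictures show everything in place and upright, with the gripper open and clear of it all.

- **Ceiling tray:** the changer head stands mouth down in the open bay. The pear globe sits in its cup at a fitted height of 83.0 to 83.5 mm, against 83 expected.
- **Wall tray:** the screwdriver lies in the long bay and the fuse stands upright in the small bay. The spot globe sits in its cup.
- **Setting down:** each item was lowered until the wrist showed about 5 N of contact, then let go, so nothing was dropped.
- **Left alone:** the tape, can and yellow look-alikes are where they were.

**Check that disagreed:** the spot globe's top face fitted 2 to 4 mm below the expected 90 mm, with 1.5 to 4° of slope. It also read about 2 mm low (92 against 94) in the rack before I touched it. In the top view the arm partly hid it, so I took this as depth error. It touched about 1 mm early and slightly off-centre in the cup, so I shifted it about 1 mm. It then went down to the expected height.

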